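# Hang the staining racks and dial gauge to dry, then lock the stand

## Task

Hang every blue slide-staining rack that is on the bench by its eye on a bare steel hook of the drying stand, one to a hook, and hang the grey dial thermometer by its eye on the yellow hook with its white dial facing outward, away from the post. When everything hangs freely, and not before, turn the orange lock ring clockwise until its white pointer stands on the green mark. Leave the other things on the bench as they are.

Things in the scene. Friction and masses are not known exactly. Their poses are not given: they have to be found in the camera images.
- rack1: Blue plastic slide-staining rack, about 90 g, loose, upright on the bench: an open basket 52 (x) by 60 (y) by 46 mm high with glass slides, and a hanger with an eye and a grip tab standing up from its middle, 150 mm high in all. Both sides look the same. Origin at the centre of its underside, z up. None if absent today.
- rack1_eye (a point): Centre of that rack's eye, 95 mm above its origin, axes as the rack's. It is a round hole along x, 22 mm clear, in a ring 32 mm outside and 8 mm thick, standing in the y-z plane. Above it a grip tab 20 mm wide (y), 10 mm thick (x), from 14 to 50 mm over this point, under a head 28 (y) by 14 (x) mm that ends at 55 mm. Below it a stem 16 mm wide.
- rack2: Blue plastic slide-staining rack, about 90 g, loose, upright on the bench: an open basket 52 (x) by 60 (y) by 46 mm high with glass slides, and a hanger with an eye and a grip tab standing up from its middle, 150 mm high in all. Both sides look the same. Origin at the centre of its underside, z up. None if absent today.
- rack2_eye (a point): Centre of that rack's eye, 95 mm above its origin, axes as the rack's. It is a round hole along x, 22 mm clear, in a ring 32 mm outside and 8 mm thick, standing in the y-z plane. Above it a grip tab 20 mm wide (y), 10 mm thick (x), from 14 to 50 mm over this point, under a head 28 (y) by 14 (x) mm that ends at 55 mm. Below it a stem 16 mm wide.
- rack3: Blue plastic slide-staining rack, about 90 g, loose, upright on the bench: an open basket 52 (x) by 60 (y) by 46 mm high with glass slides, and a hanger with an eye and a grip tab standing up from its middle, 150 mm high in all. Both sides look the same. Origin at the centre of its underside, z up. None if absent today.
- rack3_eye (a point): Centre of that rack's eye, 95 mm above its origin, axes as the rack's. It is a round hole along x, 22 mm clear, in a ring 32 mm outside and 8 mm thick, standing in the y-z plane. Above it a grip tab 20 mm wide (y), 10 mm thick (x), from 14 to 50 mm over this point, under a head 28 (y) by 14 (x) mm that ends at 55 mm. Below it a stem 16 mm wide.
- rack4: Blue plastic slide-staining rack, about 90 g, loose, upright on the bench: an open basket 52 (x) by 60 (y) by 46 mm high with glass slides, and a hanger with an eye and a grip tab standing up from its middle, 150 mm high in all. Both sides look the same. Origin at the centre of its underside, z up. None if absent today.
- rack4_eye (a point): Centre of that rack's eye, 95 mm above its origin, axes as the rack's. It is a round hole along x, 22 mm clear, in a ring 32 mm outside and 8 mm thick, standing in the y-z plane. Above it a grip tab 20 mm wide (y), 10 mm thick (x), from 14 to 50 mm over this point, under a head 28 (y) by 14 (x) mm that ends at 55 mm. Below it a stem 16 mm wide.
- gauge: Grey dial thermometer, about 120 g, loose, on a flat foot 52 (x) by 64 (y) mm: an upright round body 64 mm across, 26 mm thick along x; its -x side is the white dial with black ticks and a red needle, its +x side plain grey. A hanger with an eye and a grip tab on top, 150 mm high in all. Origin under the foot's centre, z up. May start turned to any side.
- gauge_eye (a point): Centre of the gauge's eye, 95 mm above its origin, axes as the gauge's. It is a round hole along x, 22 mm clear, in a ring 32 mm outside and 8 mm thick, standing in the y-z plane. Above it a grip tab 20 mm wide (y), 10 mm thick (x), from 14 to 50 mm over this point, under a head 28 (y) by 14 (x) mm that ends at 55 mm. Below it a stem 16 mm wide.
- stand: Fixed drying stand: aluminium base 150 (x) by 510 (y) by 12 mm thick, its middle 55 mm to -y of the origin, which is at bench level. Five hook posts along its +x side, 80 mm apart in y, in an order that differs from start to start. Its -x side is the front, towards the robot. At its -y end sits the orange lock ring on a round black boss 86 mm across, 84 mm tall.
- hook_yellow_mid (a point): Yellow hook, for the gauge: a fixed post 14 by 18 mm, top 162 mm above the bench, with a straight 8 mm round pin to the front (-x) that rises 0.21 mm per mm and ends 84 mm from the post's axis. This point: on the pin's centre line, 45 mm before the post's axis, 145 mm above the bench; axes as the stand's. Eyes belong near it (25 mm farther out at most) and stay where put.
- hook_a_mid (a point): Bare steel hook, for a slide rack: a fixed post 14 by 18 mm, top 162 mm above the bench, with a straight 8 mm round pin to the front (-x) that rises 0.21 mm per mm and ends 84 mm from the post's axis. This point: on the pin's centre line, 45 mm before the post's axis, 145 mm above the bench; axes as the stand's. Eyes belong near it (25 mm farther out at most) and stay where put.
- hook_b_mid (a point): Bare steel hook, for a slide rack: a fixed post 14 by 18 mm, top 162 mm above the bench, with a straight 8 mm round pin to the front (-x) that rises 0.21 mm per mm and ends 84 mm from the post's axis. This point: on the pin's centre line, 45 mm before the post's axis, 145 mm above the bench; axes as the stand's. Eyes belong near it (25 mm farther out at most) and stay where put.
- hook_c_mid (a point): Bare steel hook, for a slide rack: a fixed post 14 by 18 mm, top 162 mm above the bench, with a straight 8 mm round pin to the front (-x) that rises 0.21 mm per mm and ends 84 mm from the post's axis. This point: on the pin's centre line, 45 mm before the post's axis, 145 mm above the bench; axes as the stand's. Eyes belong near it (25 mm farther out at most) and stay where put.
- hook_d_mid (a point): Bare steel hook, for a slide rack: a fixed post 14 by 18 mm, top 162 mm above the bench, with a straight 8 mm round pin to the front (-x) that rises 0.21 mm per mm and ends 84 mm from the post's axis. This point: on the pin's centre line, 45 mm before the post's axis, 145 mm above the bench; axes as the stand's. Eyes belong near it (25 mm farther out at most) and stay where put.
- hook_yellow_post (a point): Point on the yellow hook's post axis 145 mm above the bench.
- lock_ring (a joint): Turn of the orange lock ring in rad, growing clockwise seen from above, between stops at 0 and 2.0. At 1.4 its white pointer stands on the green locked mark of the black boss (mark 0.24 rad wide). It starts between 0 and 0.5, turns against slight friction (0.06 N m) and stays where it is left.
- ring_wing (a point): On the ring's vertical axis, inside its grip wing, 116 mm above the bench: the wing is an upright bar 50 mm long, 12 mm thick, 28 mm high, top 128 mm above the bench, on the 62 mm wide ring. At joint value q it runs at 0.7 - q rad (counter-clockwise from above) from the stand's x axis; this point's axes are turned by -q from the stand's.
- tube_block: Orange tube block 50 by 110 by 29 mm, loose; not part of the job. Origin under its centre.
- tip_box: Blue and yellow pipette tip box 85 by 120 by 75 mm, loose; not part of the job. Origin under its centre.
- wash_bottle: Green wash bottle, 64 mm across, 160 mm tall, loose; not part of the job. Origin under its centre.
- vial: Small glass vial with a red cap, 28 mm across, 50 mm tall, loose; not part of the job. Origin under its centre.
- vial2: Small glass vial with a yellow cap, 28 mm across, 50 mm tall, loose; not part of the job. Origin under its centre.

How it is judged:
By the outcome, as a careful person would: the job done as asked, in the order asked, and still so for the second after the job is handed in, with the robot touching nothing.
Of rack1, rack2, rack3, rack4 only 3 to 4 are there at a start; the rules pass over those that are not, and their reading is None.
At some moment in a run one of rack1, rack2, rack3, rack4, gauge may be knocked a few centimetres aside while the robot is not near it.
Once in a run the grip may slacken for a moment while it holds something.
It also fails if it takes over 192 s, if anything falls off the work surface, if the arm or the gripper's body presses on something with over 40 N, if the wrist force passes 120 N, or if a joint passes its speed limit or range.

## Robot

A 7-joint arm with a two-finger parallel gripper is mounted at the origin on the work surface. World frame = base frame: x ahead of the robot, y to its left, z up, the work surface at z = 0. Lengths are in mm, angles in rad, forces in N, time in s.
With the tool pointing down it reaches from about 400 to 875 mm from the base axis. Payload 4.4 kg.
Tool frame: the origin (TCP) lies on the centre line of the jaws, within the pads' length; the fingertips stand 25 mm ahead of it and the grasp point (between the pads) lies 6 mm ahead of it; x points along the fingers, y is the direction in which the jaws open and shut, and the axes are right-handed (so a half turn about x gives the same grasp; the last joint's range is limited). The gripper opens to 85 mm and grips with 20 to 120 N. Pads are 22 mm wide; open, the fingers measure 114 mm over their backs; the gripper's body (76 mm by 85 mm) begins 54 mm behind the grasp point. The pads swing forward as they close: fully open they stand 13 mm farther back than shut.
Start: joints at [1.047, 0.628, 0.038, 1.517, -0.027, 0.996, -0.02], TCP at [287.312, -583.069, 256.313] pointing down, gripper open.
Joint ranges: [-3.06, 3.06], [-0.37, 2.12], [-1.25, 1.32], [0.18, 2.47], [-1.1, 4.24], [0.23, 1.98], [-2.94, 2.94]. Speed limits (rad/s): [2.57, 2.57, 3.14, 3.14, 3.14, 3.14, 3.14].

## Interface

Orientations are given as [roll, pitch, yaw] about the fixed x, y, z axes, in that order (R = Rz(yaw) Ry(pitch) Rx(roll)).
In Python, from cell import * gives the robot as it stands. The module is installed in compiled form; this text tells all that it offers.
- The arm moves only by the tool jog_arm, never from a script. Its argument "series" is a list of rows, each a list of 3 entries, a list of its own where there are three numbers: the turn, a rotation vector about the tool's x, y, z in degrees, then the shift along the tool's x, y, z in mm, then the gripper's target within -1 to 1 (shut at 1, half-way at 0, fully open at -1). In form: [[[rx, ry, rz], [dx, dy, dz], hand], ...]. A call has 1 to 8 rows; each row shifts and turns the commanded pose from where the row before left it, along the tool's axes as they then stand; what a row does not reach is not made up. A row lasts 1/8 s, in which the tool goes at most 62.5 mm and 10.7 degrees, less where a joint would pass 70% of its speed; a pose out of reach is approached as far as the arm can. A call is refused whole if a number of a shift passes 62.5 or a number of a turn 10.7, either way. A call with a gripper value outside its range is refused whole. The fingers move at their own pace and stop on an object; the grip force is fixed at half the most. Time passes only in rows, so rows that do not move let the fingers close. It gives the time, the measured TCP pose, the force and the opening at its end, in the units of the state.
- read_state(): the state, without advancing time (a new reading comes with each control period).
- get_image(name): name is "scene" or "top" or "wrist"; returns a dict with "img" (384x512x3 uint8, red, green, blue), "range_z" (384x512 float32, mm along the optical axis (not along the pixel's ray), 0 where there is no reading), "fovy" (degrees; the focal length in pixels is half the picture's height over the tangent of half this angle, whatever the lens; pixels are square), "cx", "cy" (the principal point, pixels), "k1" (the pictures are not rectified: a ray, as slopes to the right and down, at radius r is drawn at 1 + k1 r^2 times it, then the intrinsics apply), "cam_to_world" (4x4, takes a point from camera to world coordinates). Camera axes: x right, y up, looking along -z (the intrinsics and any distortion apply to the point x, -y, -z); pixel columns grow to the right and rows downward; lengths in mm; the calibration is good to about 2 mm. A picture is of the moment at which its call begins.
- finish_job(): hands the job in, once; it reports no verdict.
The state is a dict: "clock": time; "qpos": joint angles; "qd": joint speeds; "tau": joint torques, N m; "eef_pos": TCP position; "tool_rot": TCP orientation; "force": force on the tool from outside, world axes, zero at the start; "torque": the same for the moment, N m; "width": finger opening in mm.
Only numpy, scipy, OpenCV 4.12 (cv2) and the standard library are available. Lean on these libraries where they do the work, as an engineer would, in place of code of your own. Each camera call takes 0.05 s, during which the arm holds its last target. There are 200 camera calls.

## Working session

There is one attempt and no reset: what is moved stays moved. The work goes in short steps, Python scripts to look and compute and a tool call to move; the robot and the scene stay as the last step left them, time stands still between calls to the robot, and variables do not carry over. Pictures are saved under pics/ and viewed, about 12 in all and at most 16, crops included, and the job is handed in when it is done.

Besides the shell and the picture viewer there is one more tool, called after "Call:" as name([rows], argument=value, ...), one row to a line, values as JSON. jog_arm: Moves the arm, as the interface text tells. Its arguments: {"type":"object","properties":{"series":{"type":"array"}},"required":["series"]}

```bash
mkdir -p pics
cat > h.py <<'E'
from cell import *
import numpy as np, cv2
def save(n,im): cv2.imwrite(f'pics/{n}.png',im[:,:,::-1])
def cloud(d):
    f=192/np.tan(np.radians(d['fovy'])/2)
    v,u=np.mgrid[0:384,0:512].astype(float)
    K=np.array([[f,0,d['cx']],[0,f,d['cy']],[0,0,1]])
    p=cv2.undistortPoints(np.stack([u.ravel(),v.ravel()],1)[:,None],K,np.array([d['k1'],0,0,0,0]))[:,0]
    z=d['range_z'].ravel().astype(float)
    c=np.stack([p[:,0]*z,-p[:,1]*z,-z,np.ones_like(z)],1)
    w=(c@np.array(d['cam_to_world']).T)[:,:3].reshape(384,512,3)
    w[d['range_z']==0]=np.nan
    return w
E
python3 - <<'E'
from h import *
print(read_state())
for n in('scene','top'):
    d=get_image(n); save(n+'1',d['img']); np.savez(n+'1.npz',img=d['img'],w=cloud(d)); print(n,d['fovy'],d['k1'],np.round(d['cam_to_world'],2).tolist())
E
```

```text
{'clock': 0.0, 'qpos': array([ 1.04716933,  0.62934075,  0.0384645 ,  1.51838094, -0.02698355,
        0.99626298, -0.02000882]), 'qd': array([-0.0007827 ,  0.00106113, -0.00073202, -0.00222411,  0.00044889,
       -0.0002226 , -0.00043393]), 'tau': array([ 1.52028692e-04, -5.63409519e+01,  1.22635368e+00, -1.93454719e+01,
        1.10242702e-02,  1.04923625e-02, -2.97564299e-06]), 'eef_pos': array([ 287.05778378, -582.54097668,  255.38878932]), 'tool_rot': array([-1.54325642,  1.56892291,  2.05614482]), 'force': array([ 0.54669861,  0.44616618, -0.36622408]), 'torque': array([ 0.00379068, -0.00748834, -0.01394254]), 'width': 85.3725051370034}
scene 56.56793539433006 0.037202456363379446 [[0.2, -0.79, 0.58, 1066.67], [0.98, 0.16, -0.13, -190.13], [0.01, 0.6, 0.8, 842.03], [0.0, 0.0, 0.0, 1.0]]
top 52.59441517857764 -0.02345538844114311 [[0.01, 0.99, -0.17, 336.01], [-1.0, 0.01, -0.02, -86.43], [-0.02, 0.17, 0.99, 1331.36], [0.0, 0.0, 0.0, 1.0]]
```

View pics/scene1.png

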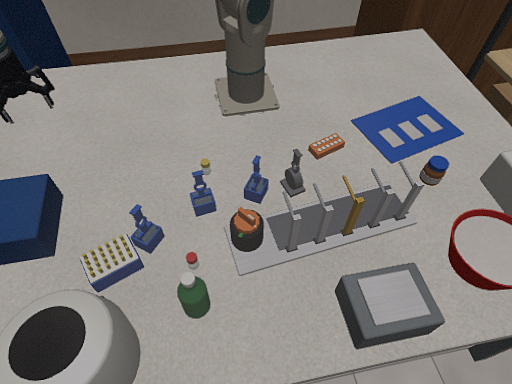

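View pics/top1.png

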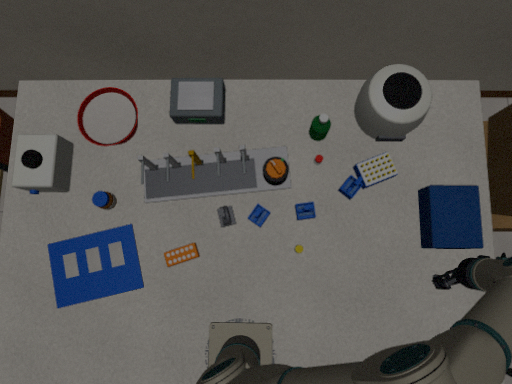

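Scene view: three blue racks at about (147,228), (203,192) and (256,178), with the gauge at (293,172). The yellow hook is the third post, at (352,205), and the lock ring is at (247,228). In the top view the racks are at (350,187), (305,211) and (259,215), and the gauge is at (226,216). Next I measure them.

Run:
```python
from h import *
out=[]
for n in('scene','top'):
    d=np.load(n+'1.npz'); w=d['w']; im=d['img'].astype(int)
    z=w[...,2]; m=(z>16)&(z<220)&(w[...,0]>330)&(w[...,0]<900)&(w[...,1]>-560)&(w[...,1]<350)
    k,l,s,c=cv2.connectedComponentsWithStats(m.astype(np.uint8))
    print(n,'bench z',np.nanmedian(z[(abs(z)<15)]))
    for i in range(1,k):
        if s[i,4]<25: continue
        p=w[l==i]; t=p[p[:,2]>p[:,2].max()-14]
        print(s[i],'rgb',im[l==i].mean(0).astype(int),'min',p.min(0).round(),'max',p.max(0).round(),'topmean',t.mean(0).round(1),len(t))
    if n=='top':
        big=cv2.resize(d['img'][135:235,130:410],None,fx=2.8,fy=2.8,interpolation=cv2.INTER_CUBIC); save('topcrop',big)
    else:
        big=cv2.resize(d['img'][140:275,120:430],None,fx=2.5,fy=2.5,interpolation=cv2.INTER_CUBIC); save('scenecrop',big)
```

```text
scene bench z 0.5274849089074678
[312 143  30  14 185] rgb [139  97  73] min [330. 149.  16.] max [361. 248.  33.] topmean [342.4 187.6  25.8] 167
[285 148  19  42 456] rgb [71 69 70] min [424.  36.  17.] max [484.  76. 152.] topmean [452.3  55.3 149.2] 56
[244 155  25  46 578] rgb [57 67 97] min [417. -92.  16.] max [493. -17. 152.] topmean [455.1 -56.  148.9] 55
[190 158  27  56 780] rgb [ 73  80 100] min [ 331. -243.   16.] max [ 501. -174.  154.] topmean [ 471.4 -210.   149.2] 64
[393 161  31  59 471] rgb [94 93 93] min [538. 298.  16.] max [628. 330. 164.] topmean [596.4 309.5 156.7] 97
[367 168  28  60 454] rgb [94 93 93] min [542. 217.  16.] max [637. 324. 165.] topmean [608.3 229.4 157.7] 86
[341 176  24  59 451] rgb [97 79 44] min [531. 140.  16.] max [645. 204. 165.] topmean [615.1 150.7 157.4] 96
[313 183  21  60 437] rgb [99 98 98] min [538.  59.  16.] max [654. 134. 163.] topmean [621.   71.8 156.6] 105
[283 191  19  62 423] rgb [102 101 101] min [560. -20.  16.] max [666.  50. 165.] topmean [634.   -7.1 157.9] 100
[  80  204   83   87 2854] rgb [107 108 112] min [ 519. 
[... 1873 characters left out ...]
158.3] 55
[263 156  26  32 609] rgb [74 49 25] min [ 551. -157.   16.] max [660. -72. 135.] topmean [ 598.5 -113.9  128.5] 63
[295 202  21  18 269] rgb [27 50 90] min [ 440. -245.   16.] max [ 497. -179.  155.] topmean [ 468.4 -210.9  150.7] 41
[248 204  23  24 247] rgb [32 55 94] min [413. -96.  16.] max [489. -24. 156.] topmean [451.5 -59.5 150.7] 42
[219 206  13  20 172] rgb [50 51 53] min [420.  32.  16.] max [481.  73. 153.] topmean [449.1  51.9 149.3] 44
[167 242  31  10 172] rgb [120  85  55] min [331. 146.  18.] max [362. 245.  37.] topmean [341.  183.5  27.9] 150
[294 244   9   9  61] rgb [116 106  38] min [ 332. -201.   21.] max [ 358. -175.   57.] topmean [ 344.7 -188.8   50.2] 54
```

View pics/topcrop.png

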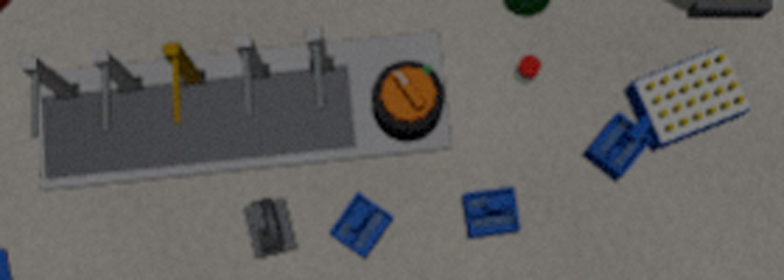

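View pics/scenecrop.png

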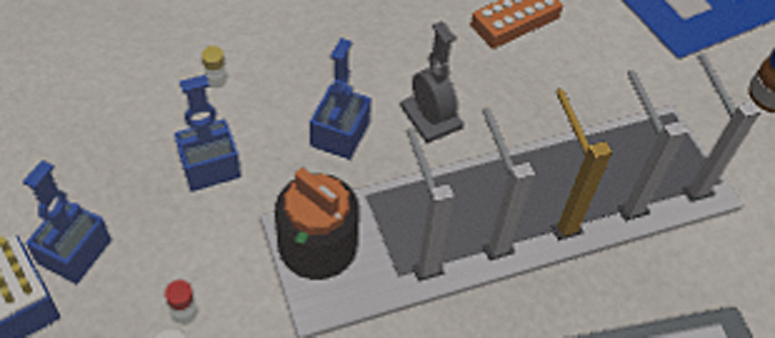

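Crops: the steel posts are at x≈35, 105, 245 and 318 and the yellow one at 172. The ring is at (408,93) with its green mark at (427,70). The gauge's grey back faces the scene camera. The rack at (617,147) stands right beside the tip box. Next I measure the yaws.

Run:
```python
from h import *
from scipy.spatial.transform import Rotation as Ro
s=read_state(); print(np.round(Ro.from_euler('xyz',s['tool_rot']).as_matrix(),3).tolist())
C={'g':(451,53),'r1':(453,-58),'r2':(470,-210),'r3':(551,-365)}
for k,c in C.items():
    for n in('scene','top'):
        w=np.load(n+'1.npz')['w'].reshape(-1,3)
        near=np.hypot(w[:,0]-c[0],w[:,1]-c[1])<45
        for lo,hi in((140,160),(113,160),(3,46)):
            p=w[near&(w[:,2]>lo)&(w[:,2]<hi)][:,:2].astype(np.float32)
            if len(p)<6: continue
            (cx,cy),sz,a=cv2.minAreaRect(p)
            e,v=np.linalg.eigh(np.cov(p.T)); ang=np.degrees(np.arctan2(v[1,1],v[0,1]))%180
            print(k,n,lo,len(p),'mean',p.mean(0).round(1),'rect',round(cx,1),round(cy,1),np.round(sz,0),round(a,1),'pca',round(ang,1))
# stand
for n in('scene','top'):
    d=np.load(n+'1.npz');w=d['w'].reshape(-1,3)
    for y in(-8,71,150,229,309):
        x0=634-(y+8)*.12
        m=(abs(w[:,1]-y)<16)&(abs(w[:,0]-x0)<30)&(w[:,2]>154)
        p=w[m]; print(n,y,'posttop',len(p),((p.min(0)+p.max(0))/2).round(1),p.mean(0).round(1))
        m=(abs(w[:,1]-y+9)<30)&(w[:,0]<x0-20)&(w[:,0]>x0-90)&(w[:,2]>110)&(w[:,2]<175)
        p=w[m]; 
        if len(p)>5:
            f=np.polyfit(p[:,0],p[:,1:],1); print('  pin',len(p),p.min(0).round(0),p.max(0).round(0),'at x0-45',np.polyval(f[:,0],x0-45).round(1),np.polyval(f[:,1],x0-45).round(1),f[0].round(2))
    m=(abs(w[:,0]-600)<40)&(abs(w[:,1]+112)<40)&(w[:,2]>116)
    p=w[m]; print('wing',len(p),p.mean(0).round(1),cv2.minAreaRect(p[:,:2].astype(np.float32)))
```

```text
[[-0.001, 0.442, -0.897], [0.002, -0.897, -0.442], [-1.0, -0.002, -0.0]]
g scene 140 55 mean [452.4  55.4] rect 451.3 55.9 [28. 14.] 17.3 pca 17.7
g scene 113 102 mean [453.6  54.8] rect 451.3 55.9 [28. 14.] 17.3 pca 21.5
g scene 3 277 mean [462.3  49.7] rect 456.8 57.8 [76. 68.] 82.5 pca 41.7
g top 140 44 mean [449.1  51.9] rect 449.0 52.0 [27. 14.] 15.7 pca 15.2
g top 113 46 mean [449.2  51.7] rect 449.0 52.0 [27. 14.] 15.7 pca 14.9
g top 3 176 mean [448.2  47.6] rect 451.2 54.7 [78. 84.] 27.5 pca 139.2
r1 scene 140 51 mean [454.6 -55.7] rect 453.6 -55.6 [14. 29.] 54.7 pca 145.1
r1 scene 113 90 mean [456.2 -55.8] rect 453.6 -55.6 [14. 29.] 54.7 pca 141.9
r1 scene 3 329 mean [467.1 -58.1] rect 454.8 -53.9 [78. 63.] 55.0 pca 112.3
r1 top 140 42 mean [451.5 -59.5] rect 451.6 -59.3 [13. 27.] 54.5 pca 146.7
r1 top 113 42 mean [451.5 -59.5] rect 451.6 -59.3 [13. 27.] 54.5 pca 146.7
r1 top 3 203 mean [449.7 -59.8] rect 452.8 -57.3 [82. 87.] 63.8 pca 92.9
r2 scene 140 64 mean [ 471.4 -210. ] rect 470.2 -210.3 [17. 27.] 1.8 pca 92.8
r2 scene 113 118 mean [ 472.6 -210. ] rect 470.2 -210.3 [1
[... 1739 characters left out ...]
.6 152.6 [ 0.09 -0.22]
top 71 posttop 30 [642.8  72.2 163.2] [642.9  71.9 162.6]
  pin 32 [562.  60. 149.] [601.  68. 157.] at x0-45 64.3 153.0 [ 0.1  -0.14]
top 150 posttop 30 [635.3 150.4 161.6] [634.2 150.  161.6]
  pin 37 [552. 139. 146.] [595. 149. 161.] at x0-45 144.1 152.6 [ 0.11 -0.21]
top 229 posttop 31 [626.2 230.1 161.9] [626.1 230.1 161.8]
  pin 28 [544. 219. 145.] [585. 227. 161.] at x0-45 223.1 153.6 [ 0.13 -0.23]
top 309 posttop 31 [616.6 311.  160.6] [616.9 309.7 161.4]
  pin 39 [536. 299. 145.] [575. 309. 157.] at x0-45 303.4 152.9 [ 0.12 -0.18]
wing 67 [ 597.8 -114.1  127.9] ((599.1240234375, -114.38607788085938), (49.67845153808594, 12.966621398925781), 35.788368225097656)
```

```bash
cat >> h.py <<'E'
from scipy.spatial.transform import Rotation as Ro, Slerp
def down(yaw):  # tool x down, tool y at yaw (deg)
    a=np.radians(yaw); y=np.array([np.cos(a),np.sin(a),0]); x=np.array([0,0,-1.]); return Ro.from_matrix(np.stack([x,y,np.cross(x,y)],1))
def plan(legs,n8=8):
    """legs: (xyz, yaw, hand, nrows)"""
    s=read_state(); p=np.array(s['eef_pos']); R=Ro.from_euler('xyz',s['tool_rot']); rows=[]
    for t,yaw,h,n in legs:
        T=down(yaw); d=(R.inv()*T).as_rotvec(); dp=(np.array(t,float)-p)/n
        for i in range(n):
            rows.append([np.degrees(d/n).round(1).tolist(),R.inv().apply(dp).round(1).tolist(),h]); R=R*Ro.from_rotvec(d/n)
        p=np.array(t,float)
    for i in range(0,len(rows),n8): print(str(rows[i:i+n8]).replace(' ',''))
E
python3 -c "
from h import *
plan([((450,53,255),16.5,-0.2,14),((450,53,255),16.5,-0.2,1)])"
```

```text
[[[-5.7,-0.0,0.0],[0.1,-35.6,-30.5],-0.2],[[-5.7,-0.0,0.0],[0.1,-32.4,-33.9],-0.2],[[-5.7,-0.0,0.0],[0.1,-28.8,-37.0],-0.2],[[-5.7,-0.0,0.0],[0.1,-25.0,-39.7],-0.2],[[-5.7,-0.0,0.0],[0.1,-20.9,-42.0],-0.2],[[-5.7,-0.0,0.0],[0.1,-16.6,-43.8],-0.2],[[-5.7,-0.0,0.0],[0.1,-12.1,-45.3],-0.2],[[-5.7,-0.0,0.0],[0.1,-7.5,-46.3],-0.2]]
[[[-5.7,-0.0,0.0],[0.1,-2.9,-46.8],-0.2],[[-5.7,-0.0,0.0],[0.0,1.8,-46.8],-0.2],[[-5.7,-0.0,0.0],[0.0,6.5,-46.4],-0.2],[[-5.7,-0.0,0.0],[0.0,11.1,-45.5],-0.2],[[-5.7,-0.0,0.0],[0.0,15.6,-44.2],-0.2],[[-5.7,-0.0,0.0],[0.0,19.9,-42.4],-0.2],[[-0.0,0.0,-0.0],[0.0,0.0,0.0],-0.2]]
```

Call:
jog_arm([
  [[-5.7, 0, 0], [0, -36, -30], -0.2],
  [[-5.7, 0, 0], [0, -32, -34], -0.2],
  [[-5.7, 0, 0], [0, -29, -37], -0.2],
  [[-5.7, 0, 0], [0, -25, -40], -0.2],
  [[-5.7, 0, 0], [0, -21, -42], -0.2],
  [[-5.7, 0, 0], [0, -17, -44], -0.2],
  [[-5.7, 0, 0], [0, -12, -45], -0.2],
  [[-5.7, 0, 0], [0, -7, -46], -0.2],
])

```text
clock: 1.1
eef_pos: [381.1, -218.5, 256.3]
tool_rot: [-2.131, 1.571, 2.267]
force: [0.6, 0.4, 0.4]
width: 51.3
```

Call:
jog_arm([
  [[-5.7, 0, 0], [0, -3, -47], -0.2],
  [[-5.7, 0, 0], [0, 2, -47], -0.2],
  [[-5.7, 0, 0], [0, 6, -46], -0.2],
  [[-5.7, 0, 0], [0, 11, -46], -0.2],
  [[-5.7, 0, 0], [0, 16, -44], -0.2],
  [[-5.7, 0, 0], [0, 20, -42], -0.2],
  [[0, 0, 0], [0, 0, 0], -0.2],
  [[0, 0, 0], [0, 0, 0], -0.2],
])

```text
clock: 2.1
eef_pos: [452.2, 51.2, 256.0]
tool_rot: [-1.268, 1.569, -2.559]
force: [-0.3, -0.7, -0.6]
width: 51.3
```

```bash
cat >> h.py <<'E'
def look(name,tag,zl=(140,165),at=None,r=60):
    d=get_image(name); w=cloud(d); save(tag,d['img']); np.savez(tag+'.npz',img=d['img'],w=w)
    if at is not None:
        q=w.reshape(-1,3); m=(np.hypot(q[:,0]-at[0],q[:,1]-at[1])<r)&(q[:,2]>zl[0])&(q[:,2]<zl[1]); p=q[m]
        if len(p)>4: print(tag,len(p),'mean',p.mean(0).round(1),'zmax',p[:,2].max().round(1),'rect',cv2.minAreaRect(p[:,:2].astype(np.float32)))
    return d,w
E
python3 -c "
from h import *
s=read_state(); print(s['clock'],s['eef_pos'].round(1),s['tool_rot'].round(3),s['width'])
d,w=look('wrist','wr1',at=(450,53)); print(np.round(d['cam_to_world'],2).tolist(),d['fovy'])
"
```

```text
2.1 [452.2  51.2 256. ] [-1.268  1.569 -2.559] 51.284666818318996
wr1 519 mean [451.2  55.6 149.7] zmax 151.7 rect ((451.39453125, 55.15914535522461), (27.459362030029297, 14.35206127166748), 14.032894134521484)
[[0.96, -0.26, -0.08, 432.03], [0.28, 0.92, 0.28, 121.92], [-0.0, -0.29, 0.96, 373.36], [0.0, 0.0, 0.0, 1.0]] 70.13122288564682
```

View pics/wr1.png

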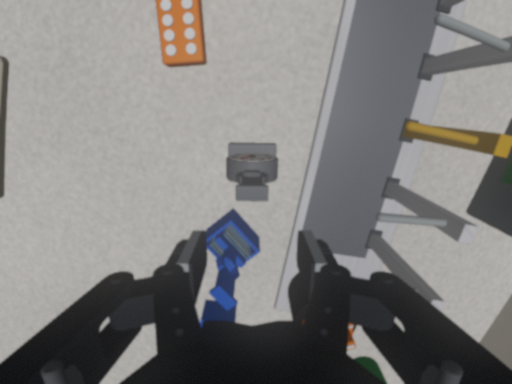

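The gauge is at (252,170) between the fingers, with its head at (252,193). I enlarge it to find the dial side.

```bash
python3 -c "
from h import *
d=np.load('wr1.npz'); a=cv2.resize(d['img'][130:215,210:295],(500,500),interpolation=cv2.INTER_CUBIC); save('gcrop',cv2.convertScaleAbs(a,alpha=1.6))
plan([((451,54,175),15.5,-0.2,3),((451,54,132),15.5,-0.2,3),((451,54,132),15.5,-0.2,2)])
"
```

```text
[[[0.1,0.0,0.0],[27.0,-0.0,-1.2],-0.2],[[0.1,0.0,0.0],[27.0,-0.1,-1.2],-0.2],[[0.1,0.0,0.0],[27.0,-0.1,-1.2],-0.2],[[0.0,-0.0,-0.0],[14.3,-0.0,0.0],-0.2],[[0.0,-0.0,-0.0],[14.3,-0.0,0.0],-0.2],[[0.0,-0.0,-0.0],[14.3,-0.0,-0.0],-0.2],[[0.0,0.0,-0.0],[0.0,0.0,0.0],-0.2],[[0.0,0.0,-0.0],[0.0,0.0,0.0],-0.2]]
```

View pics/gcrop.png

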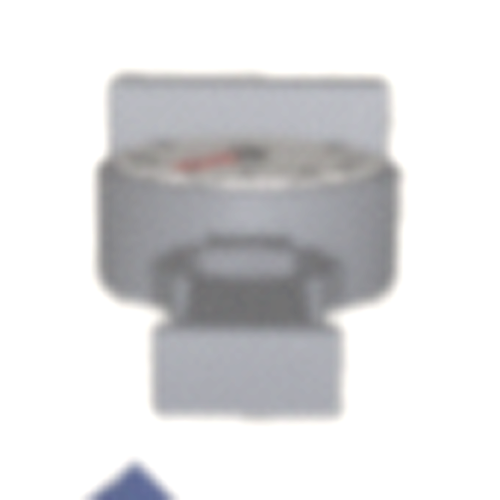

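The white dial and red needle are on the +y side (heading about 105°). The gauge therefore needs about +81° of yaw, to bring the tool y axis to 96.4°. Descending to grip.

Call:
jog_arm([
  [[0, 0, 0], [27, 0, -1], -0.2],
  [[0, 0, 0], [27, 0, -1], -0.2],
  [[0, 0, 0], [27, 0, -1], -0.2],
  [[0, 0, 0], [14, 0, 0], -0.2],
  [[0, 0, 0], [14, 0, 0], -0.2],
  [[0, 0, 0], [14, 0, 0], -0.2],
  [[0, 0, 0], [0, 0, 0], -0.2],
  [[0, 0, 0], [0, 0, 0], 1],
])

```text
clock: 3.15
eef_pos: [452.1, 54.8, 133.6]
tool_rot: [1.381, 1.57, 0.09]
force: [1.0, -0.5, -0.4]
width: 34.3
```

Call:
jog_arm([
  [[0, 0, 0], [0, 0, 0], 1],
  [[0, 0, 0], [0, 0, 0], 1],
  [[0, 0, 0], [0, 0, 0], 1],
  [[0, 0, 0], [0, 0, 0], 1],
  [[0, 0, 0], [-2, 0, 0], 1],
  [[0, 0, 0], [-10, 0, 0], 1],
  [[0, 0, 0], [-15, 0, 0], 1],
  [[0, 0, 0], [0, 0, 0], 1],
])

```text
clock: 4.15
eef_pos: [452.7, 54.9, 161.4]
tool_rot: [1.488, 1.568, 0.196]
force: [0.2, -0.8, -1.2]
width: 24.2
```

```bash
python3 -c "
from h import *
s=read_state(); print(s['clock'],s['eef_pos'].round(1),s['tool_rot'].round(3),s['width'],s['force'].round(1))
d,w=look('wrist','wr2')
"
```

```text
4.15 [452.7  54.9 161.4] [1.488 1.568 0.196] 24.23244980318012 [ 0.2 -0.8 -1.2]
```

View pics/wr2.png

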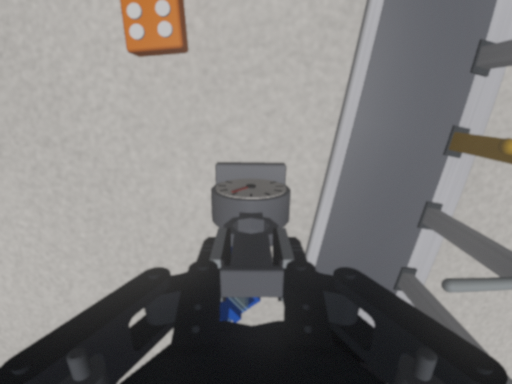

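The gauge is held upright, with the dial visible at (250,190) on the far side. The width reads 24, though the tab is 20 mm, so the pads may sit on the ring's shoulder. I set it down and regrip 4 mm higher.

Call:
jog_arm([
  [[0, 0, 0], [14, 0, 0], 1],
  [[0, 0, 0], [13, 0, 0], 1],
  [[0, 0, 0], [1, 0, 0], 1],
  [[0, 0, 0], [0, 0, 0], 0.3],
  [[0, 0, 0], [0, 0, 0], 0.3],
  [[0, 0, 0], [-4, 0, 0], 0.3],
  [[0, 0, 0], [0, 0, 0], 0.3],
  [[0, 0, 0], [0, 0, 0], 1],
])

```text
clock: 5.2
eef_pos: [451.9, 54.7, 136.6]
tool_rot: [1.195, 1.57, -0.096]
force: [-0.4, -0.4, 3.4]
width: 26.2
```

Call:
jog_arm([
  [[0, 0, 0], [0, 0, 0], 1],
  [[0, 0, 0], [0, 0, 0], 1],
  [[0, 0, 0], [0, 0, 0], 1],
  [[0, 0, 0], [0, 0, 0], 1],
])

```text
clock: 5.7
eef_pos: [451.9, 54.7, 136.5]
tool_rot: [0.944, 1.57, -0.347]
force: [-1.1, -0.8, 6.0]
width: 26.1
```

Going higher made it wider (26), so the pads reach the head. I regrip lower, with TCP z≈131, so the pads sit fully under the head.

Call:
jog_arm([
  [[0, 0, 0], [0, 0, 0], 0.3],
  [[0, 0, 0], [0, 0, 0], 0.3],
  [[0, 0, 0], [6, 0, 0], 0.3],
  [[0, 0, 0], [0, 0, 0], 0.3],
  [[0, 0, 0], [0, 0, 0], 1],
  [[0, 0, 0], [0, 0, 0], 1],
  [[0, 0, 0], [0, 0, 0], 1],
  [[0, 0, 0], [0, 0, 0], 1],
])

```text
clock: 6.7
eef_pos: [451.9, 54.7, 130.3]
tool_rot: [1.706, 1.571, 0.414]
force: [-0.6, 0.4, -1.3]
width: 23.2
```

```bash
python3 -c "
from h import *
s=read_state(); print(s['clock'],s['eef_pos'].round(1),s['width'],s['force'].round(1))"
```

```text
6.7 [451.9  54.7 130.3] 23.164192984000437 [-0.6  0.4 -1.3]
```

```bash
python3 -c "
from h import *
plan([((452,55,189),15.5,1,3),((492,136,189),96.4,1,9),((492,136,189),96.4,1,3)])"
```

```text
[[[0.2,-0.0,-0.0],[-19.6,0.1,-0.1],1],[[0.2,-0.0,-0.0],[-19.6,0.1,-0.1],1],[[0.2,-0.0,-0.0],[-19.6,0.1,-0.1],1],[[-9.0,0.0,-0.0],[0.0,6.7,-7.5],1],[[-9.0,0.0,-0.0],[0.0,7.8,-6.3],1],[[-9.0,0.0,-0.0],[0.0,8.7,-5.1],1],[[-9.0,0.0,-0.0],[0.0,9.4,-3.6],1],[[-9.0,0.0,-0.0],[0.0,9.8,-2.1],1]]
[[[-9.0,0.0,-0.0],[0.0,10.0,-0.6],1],[[-9.0,0.0,-0.0],[0.0,10.0,1.0],1],[[-9.0,0.0,-0.0],[0.0,9.7,2.5],1],[[-9.0,0.0,-0.0],[0.0,9.2,4.0],1],[[0.0,0.0,0.0],[0.0,0.0,0.0],1],[[0.0,0.0,0.0],[0.0,0.0,0.0],1],[[0.0,0.0,0.0],[0.0,0.0,0.0],1]]
```

Call:
jog_arm([
  [[0, 0, 0], [-20, 0, 0], 1],
  [[0, 0, 0], [-20, 0, 0], 1],
  [[0, 0, 0], [-20, 0, 0], 1],
  [[-9, 0, 0], [0, 7, -7], 1],
  [[-9, 0, 0], [0, 8, -6], 1],
  [[-9, 0, 0], [0, 9, -5], 1],
  [[-9, 0, 0], [0, 9, -4], 1],
  [[-9, 0, 0], [0, 10, -2], 1],
])

```text
clock: 7.7
eef_pos: [474.4, 99.7, 190.3]
tool_rot: [-1.536, 1.571, -2.036]
force: [0.0, -0.5, -1.0]
width: 23.6
```

Call:
jog_arm([
  [[-9, 0, 0], [0, 10, -1], 1],
  [[-9, 0, 0], [0, 10, 1], 1],
  [[-9, 0, 0], [0, 10, 2], 1],
  [[-9, 0, 0], [0, 9, 4], 1],
  [[0, 0, 0], [0, 0, 0], 1],
  [[0, 0, 0], [0, 0, 0], 1],
  [[0, 0, 0], [0, 0, 0], 1],
])

```text
clock: 8.57
eef_pos: [490.8, 135.6, 190.3]
tool_rot: [-1.768, 1.57, -1.647]
force: [-0.1, 0.6, -1.3]
width: 23.3
```

```bash
python3 -c "
from h import *
s=read_state(); print(s['clock'],s['eef_pos'].round(1),s['tool_rot'].round(3),s['width'],s['force'].round(1))
d,w=look('wrist','wr3')
plan([((541,141.5,189),96.4,1,4),((546.6,142,189),96.4,1,1)])
"
```

```text
8.575 [490.8 135.6 190.3] [-1.768  1.57  -1.647] 23.310460123906037 [-0.1  0.6 -1.3]
[[[0.1,-0.0,0.0],[0.3,-0.1,12.6],1],[[0.1,-0.0,0.0],[0.3,-0.0,12.6],1],[[0.1,-0.0,0.0],[0.3,-0.0,12.6],1],[[0.1,-0.0,0.0],[0.3,0.0,12.6],1],[[0.0,-0.0,0.0],[-0.0,-0.1,5.6],1]]
```

View pics/wr3.png

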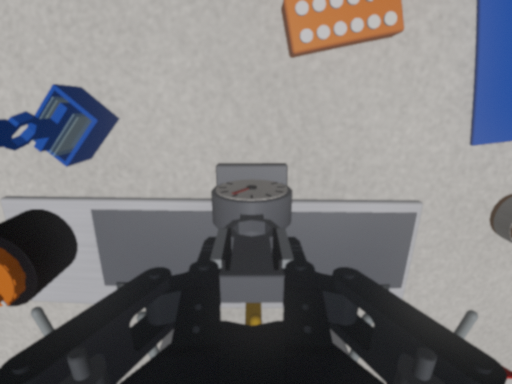

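The gauge is held with its dial towards the robot. The yellow pin tip at (252,310) is in line behind it. Sliding on.

Call:
jog_arm([
  [[0, 0, 0], [0, 0, 14], 1],
  [[0, 0, 0], [0, 0, 14], 1],
  [[0, 0, 0], [0, 0, 14], 1],
  [[0, 0, 0], [0, 0, 14], 1],
  [[0, 0, 0], [0, 0, 0], 1],
  [[0, 0, 0], [2, 0, 10], 1],
  [[0, 0, 0], [2, 0, 10], 1],
  [[0, 0, 0], [0, 0, 0], 1],
])

```text
clock: 9.62
eef_pos: [567.1, 145.5, 186.0]
tool_rot: [1.105, 1.571, 1.227]
force: [0.3, 0.2, -0.7]
width: 23.5
```

```bash
python3 -c "
from h import *
s=read_state(); print(s['clock'],s['eef_pos'].round(1),s['width'],s['force'].round(1),s['torque'].round(2))
d,w=look('scene','sc2'); save('sc2c',cv2.resize(d['img'][150:250,280:400],None,fx=5,fy=5,interpolation=cv2.INTER_CUBIC))
"
```

```text
9.625 [567.1 145.5 186. ] 23.519799707756903 [ 0.3  0.2 -0.7] [0.02 0.05 0.03]
```

View pics/sc2c.png

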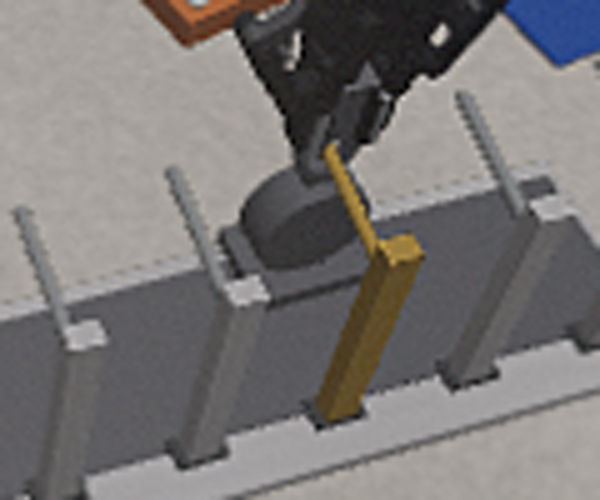

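The pin enters the eye and no contact force shows. I move 20 mm further in, then lower.

Call:
jog_arm([
  [[0, 0, 0], [2, 0, 10], 1],
  [[0, 0, 0], [2, 0, 10], 1],
  [[0, 0, 0], [0, 0, 0], 1],
  [[0, 0, 0], [3, 0, 0], 1],
  [[0, 0, 0], [2, 0, 0], 1],
  [[0, 0, 0], [0, 0, 0], 1],
])

```text
clock: 10.42
eef_pos: [585.9, 147.8, 177.1]
tool_rot: [-2.743, 1.57, -2.62]
force: [-0.5, -0.5, -0.4]
width: 23.9
```

```bash
python3 -c "
from h import *
s=read_state(); print(s['clock'],s['eef_pos'].round(1),s['width'],s['force'].round(1),s['torque'].round(2))
"
```

```text
10.425 [585.9 147.8 177.1] 23.922261007233164 [-0.5 -0.5 -0.4] [ 0.   -0.01  0.01]
```

Call:
jog_arm([
  [[0, 0, 0], [2, 0, 0], 1],
  [[0, 0, 0], [1, 0, 0], 1],
  [[0, 0, 0], [0, 0, 0], 0.7],
  [[0, 0, 0], [0, 0, 0], 0.4],
  [[0, 0, 0], [0, 0, 0], 0.1],
  [[0, 0, 0], [0, 0, 0], 0],
  [[0, 0, 0], [0, 0, 0], 0],
])

```text
clock: 11.3
eef_pos: [586.1, 147.8, 174.2]
tool_rot: [-2.829, 1.571, -2.706]
force: [-0.3, 0.7, 0.8]
width: 43.0
```

Call:
jog_arm([
  [[0, 0, 0], [-5, 0, 0], 0],
  [[0, 0, 0], [-15, 0, 0], 0],
  [[0, 0, 0], [-25, 0, 0], 0],
  [[0, 0, 0], [-30, 0, 0], 0],
  [[0, 0, 0], [0, 0, 0], 0],
])

```text
clock: 11.92
eef_pos: [587.6, 149.1, 252.9]
tool_rot: [0.226, 1.565, 0.348]
force: [-0.7, -0.3, 0.4]
width: 42.8
```

```bash
python3 -c "
from h import *
s=read_state(); print(s['clock'],s['eef_pos'].round(1),s['width'],s['force'].round(1))
for n in ('scene','top'):
    d,w=look(n,n+'3',zl=(175,215),at=(586,147),r=35)
    q=w.reshape(-1,3)
    for c in ((453,-57),(470,-210),(551,-365)):
        m=(np.hypot(q[:,0]-c[0],q[:,1]-c[1])<60)&(q[:,2]>140)&(q[:,2]<160);p=q[m]
        if len(p)>4: print(c,len(p),p.mean(0).round(1),cv2.minAreaRect(p[:,:2].astype(np.float32))[2])
d,w=look('wrist','wr4',zl=(175,215),at=(586,147),r=35)
plan([((452,-58,262),-36,-0.2,12),((452,-58,262),-36,-0.2,2)])
"
```

```text
11.925 [587.6 149.1 252.9] 42.76629418128036 [-0.7 -0.3  0.4]
scene3 95 mean [588.4 145.9 190.5] zmax 197.3 rect ((586.6699829101562, 146.2836456298828), (14.094310760498047, 27.831005096435547), 3.4363198280334473)
(453, -57) 52 [454.8 -55.8 149.6] 53.650882720947266
(470, -210) 66 [ 471.3 -210.   148.8] 11.098971366882324
(551, -365) 75 [ 551.9 -364.4  149.6] 51.2838249206543
(470, -210) 41 [ 468.4 -210.9  150.9] 2.4526610374450684
(551, -365) 43 [ 549.7 -364.8  150.8] 45.352481842041016
wr4 967 mean [585.1 146.5 192.2] zmax 196.3 rect ((586.4359130859375, 146.47140502929688), (14.906582832336426, 27.976900100708008), 0.7732983827590942)
[[[11.1,0.0,0.0],[-1.1,-15.6,-13.2],-0.2],[[11.1,0.0,0.0],[-1.1,-17.9,-9.9],-0.2],[[11.1,0.0,0.0],[-1.1,-19.5,-6.3],-0.2],[[11.1,0.0,0.0],[-1.1,-20.3,-2.4],-0.2],[[11.1,0.0,0.0],[-1.1,-20.4,1.5],-0.2],[[11.1,0.0,0.0],[-1.1,-19.7,5.4],-0.2],[[11.1,0.0,0.0],[-1.1,-18.3,9.1],-0.2],[[11.1,0.0,0.0],[-1.1,-16.2,12.4],-0.2]]
[[[11.1,0.0,0.0],[-1.1,-13.5,15.3],-0.2],[[11.1,0.0,0.0],[-1.1,-10.3,17.6],-0.2],[[11.1,0.0,0.0],[-1.1,-6.7,19.3],-0.2],[[11.1,0.0,0.0],[-1.1,-2.9,20.2],-0.2],[[-0.0,0.0,-0.0],[0.0,0.0,0.0],-0.2],[[-0.0,0.0,-0.0],[0.0,0.0,0.0],-0.2]]
```

View pics/wr4.png

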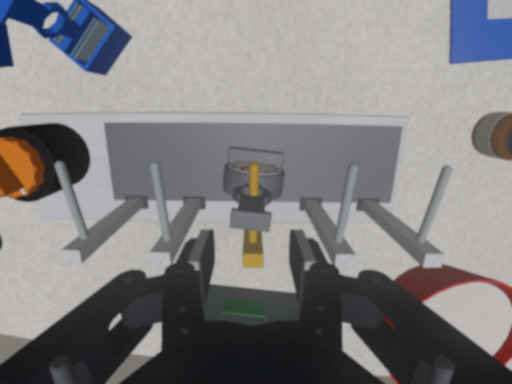

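The gauge hangs on the yellow pin at (253,190), dial outward, and its head height of 195 is as expected. Rack 1 comes next, at about (453,-57). Turning back by 132°.

```bash
python3 -c "
from h import *
plan([((453,-57,262),-36,-0.2,14),((453,-57,262),-36,-0.2,2)])
"
```

```text
[[[9.5,0.0,0.0],[-0.9,-13.3,-11.2],-0.2],[[9.5,0.0,0.0],[-0.9,-15.0,-8.9],-0.2],[[9.5,0.0,0.0],[-0.9,-16.3,-6.3],-0.2],[[9.5,0.0,0.0],[-0.9,-17.1,-3.5],-0.2],[[9.5,0.0,0.0],[-0.9,-17.4,-0.6],-0.2],[[9.5,0.0,0.0],[-0.9,-17.3,2.3],-0.2],[[9.5,0.0,0.0],[-0.9,-16.7,5.1],-0.2],[[9.5,0.0,0.0],[-0.9,-15.6,7.8],-0.2]]
[[[9.5,0.0,0.0],[-0.9,-14.1,10.2],-0.2],[[9.5,0.0,0.0],[-0.9,-12.2,12.4],-0.2],[[9.5,0.0,0.0],[-0.9,-10.0,14.3],-0.2],[[9.5,0.0,0.0],[-0.9,-7.5,15.7],-0.2],[[9.5,0.0,0.0],[-0.9,-4.8,16.7],-0.2],[[9.5,0.0,0.0],[-0.9,-2.0,17.3],-0.2],[[-0.0,0.0,-0.0],[0.0,0.0,0.0],-0.2],[[-0.0,0.0,-0.0],[0.0,0.0,0.0],-0.2]]
```

Call:
jog_arm([
  [[9.5, 0, 0], [-1, -13, -11], -0.2],
  [[9.5, 0, 0], [-1, -15, -9], -0.2],
  [[9.5, 0, 0], [-1, -16, -6], -0.2],
  [[9.5, 0, 0], [-1, -17, -4], -0.2],
  [[9.5, 0, 0], [-1, -17, -1], -0.2],
  [[9.5, 0, 0], [-1, -17, 2], -0.2],
  [[9.5, 0, 0], [-1, -17, 5], -0.2],
  [[9.5, 0, 0], [-1, -16, 8], -0.2],
])

```text
clock: 13.08
eef_pos: [508.5, 31.6, 256.6]
tool_rot: [-1.878, 1.569, -3.087]
force: [0.0, -0.1, 0.2]
width: 51.4
```

Call:
jog_arm([
  [[9.5, 0, 0], [-1, -14, 10], -0.2],
  [[9.5, 0, 0], [-1, -12, 12], -0.2],
  [[9.5, 0, 0], [-1, -10, 14], -0.2],
  [[9.5, 0, 0], [-1, -7, 16], -0.2],
  [[9.5, 0, 0], [-1, -5, 17], -0.2],
  [[9.5, 0, 0], [-1, -2, 17], -0.2],
  [[0, 0, 0], [0, 0, 0], -0.2],
  [[0, 0, 0], [0, 0, 0], -0.2],
])

```text
clock: 14.08
eef_pos: [453.3, -54.0, 263.1]
tool_rot: [-2.241, 1.57, 1.847]
force: [0.8, 0.2, -0.4]
width: 51.4
```

```bash
python3 -c "
from h import *
s=read_state(); print(s['clock'],s['eef_pos'].round(1),s['width'])
look('wrist','wr5',at=(453,-57))
look('scene','sc5',at=(453,-57))
plan([((453,-57,175),-36,-0.2,3),((453,-57,130.5),-36,-0.2,3),((453,-57,130.5),-36,-0.2,2)])
"
```

```text
14.075 [453.3 -54.  263.1] 51.374739839690726
wr5 489 mean [454.2 -56.1 149.6] zmax 151.8 rect ((454.1300048828125, -56.4649658203125), (13.884954452514648, 27.832256317138672), 55.10695266723633)
sc5 53 mean [455.  -55.9 149.5] zmax 153.3 rect ((454.25982666015625, -55.89981460571289), (13.020063400268555, 29.243576049804688), 55.28203201293945)
[[[0.1,-0.0,0.0],[29.4,0.5,0.9],-0.2],[[0.1,-0.0,0.0],[29.4,0.5,0.9],-0.2],[[0.1,-0.0,0.0],[29.4,0.5,0.9],-0.2],[[0.0,0.0,-0.0],[14.8,-0.0,-0.0],-0.2],[[0.0,0.0,-0.0],[14.8,-0.0,-0.0],-0.2],[[0.0,0.0,-0.0],[14.8,-0.0,-0.0],-0.2],[[0.0,0.0,-0.0],[0.0,0.0,0.0],-0.2],[[0.0,0.0,-0.0],[0.0,0.0,0.0],-0.2]]
```

Call:
jog_arm([
  [[-1, 0, 0], [30, 1, 1], -0.2],
  [[0, 0, 0], [30, 1, 1], -0.2],
  [[0, 0, 0], [30, 0, 0], -0.2],
  [[0, 0, 0], [15, 0, 0], -0.2],
  [[0, 0, 0], [14, 0, 0], -0.2],
  [[0, 0, 0], [13, 0, 0], -0.2],
  [[0, 0, 0], [0, 0, 0], -0.2],
  [[0, 0, 0], [0, 0, 0], 0.3],
])

```text
clock: 15.18
eef_pos: [453.8, -57.5, 131.6]
tool_rot: [2.163, 1.57, -0.018]
force: [0.5, -0.2, -0.8]
width: 34.3
```

Call:
jog_arm([
  [[0, 0, 0], [0, 0, 0], 1],
  [[0, 0, 0], [0, 0, 0], 1],
  [[0, 0, 0], [0, 0, 0], 1],
  [[0, 0, 0], [0, 0, 0], 1],
  [[0, 0, 0], [0, 0, 0], 1],
])

```text
clock: 15.8
eef_pos: [453.8, -57.5, 131.7]
tool_rot: [2.075, 1.57, -0.106]
force: [-1.1, 0.5, 6.0]
width: 23.3
```

```bash
python3 -c "
from h import *
s=read_state(); print(s['clock'],s['eef_pos'].round(1),s['width'],s['force'].round(1))
# hook4 mid (582.3,226); go out 100 : 
plan([((454,-56.4,190),-35,1,4),((454,80,190),-83.6,1,6),((484,215,190),-83.6,1,4),((484,215,190),-83.6,1,2)])
"
```

```text
15.8 [453.8 -57.5 131.7] 23.31362137643061 [-1.1  0.5  6. ]
[[[0.0,-0.0,-0.0],[-14.6,-0.1,-0.3],1],[[0.0,-0.0,-0.0],[-14.6,-0.1,-0.3],1],[[0.0,-0.0,-0.0],[-14.6,-0.1,-0.3],1],[[0.0,-0.0,-0.0],[-14.6,-0.1,-0.3],1],[[8.1,-0.0,-0.0],[0.0,-13.0,-18.6],1],[[8.1,-0.0,-0.0],[0.0,-15.5,-16.6],1],[[8.1,-0.0,-0.0],[0.0,-17.7,-14.2],1],[[8.1,-0.0,-0.0],[0.0,-19.5,-11.6],1]]
[[[8.1,-0.0,-0.0],[0.0,-21.0,-8.7],1],[[8.1,-0.0,-0.0],[0.0,-22.0,-5.7],1],[[0.0,-0.0,0.0],[0.0,-32.7,-11.2],1],[[0.0,-0.0,0.0],[0.0,-32.7,-11.2],1],[[0.0,-0.0,0.0],[0.0,-32.7,-11.2],1],[[0.0,-0.0,0.0],[0.0,-32.7,-11.2],1],[[0.0,-0.0,0.0],[0.0,0.0,0.0],1],[[0.0,-0.0,0.0],[0.0,0.0,0.0],1]]
```

Call:
jog_arm([
  [[0, 0, 0], [-15, 0, 0], 1],
  [[0, 0, 0], [-15, 0, 0], 1],
  [[0, 0, 0], [-15, 0, 0], 1],
  [[0, 0, 0], [-15, 0, 0], 1],
  [[8, 0, 0], [0, -13, -19], 1],
  [[8, 0, 0], [0, -15, -17], 1],
  [[8, 0, 0], [0, -18, -14], 1],
  [[8, 0, 0], [0, -20, -12], 1],
])

```text
clock: 16.8
eef_pos: [453.5, 34.9, 191.1]
tool_rot: [-0.186, 1.57, -2.93]
force: [0.9, 0.0, -0.2]
width: 23.4
```

Call:
jog_arm([
  [[8, 0, 0], [0, -21, -9], 1],
  [[8.5, 0, 0], [0, -22, -6], 1],
  [[0, 0, 0], [0, -33, -11], 1],
  [[0, 0, 0], [0, -33, -11], 1],
  [[0, 0, 0], [0, -33, -11], 1],
  [[0, 0, 0], [0, -33, -11], 1],
  [[0, 0, 0], [0, 0, 0], 1],
  [[0, 0, 0], [0, 0, 0], 1],
])

```text
clock: 17.8
eef_pos: [482.2, 215.2, 190.9]
tool_rot: [0.703, 1.569, -2.325]
force: [0.1, 0.0, -1.1]
width: 23.3
```

```bash
cat >> h.py <<'E'
H={1:(608.5,-11.5),2:(599.3,68.5),4:(582.3,226),5:(573,306.5)}
def rep(h):
    s=read_state(); R=Ro.from_euler('xyz',s['tool_rot']).as_matrix(); p=s['eef_pos']; a=np.radians(6.4); u=np.array([np.cos(a),np.sin(a)]); v=np.array([-u[1],u[0]])
    e=p[:2]-np.array(H[h]); print(round(s['clock'],1),p.round(1),'out',(-e@u).round(1),'side(+standy)',(e@v).round(1),'jawyaw',np.degrees(np.arctan2(R[1,1],R[0,1])).round(1),'tilt',R[2].round(3),'w',s['width'].round(1),'F',s['force'].round(1))
E
python3 -c "
from h import *
rep(4); look('wrist','wr6')"
```

```text
Traceback (most recent call last):
  File "h.py", line 35, in rep
    e=p[:2]-np.array(H[h]); print(round(s['clock'],1),p.round(1),'out',(-e@u).round(1),'side(+standy)',(e@v).round(1),'jawyaw',np.degrees(np.arctan2(R[1,1],R[0,1])).round(1),'tilt',R[2].round(3),'w',s['width'].round(1),'F',s['force'].round(1))
                                                                                                                                                                                                       ^^^^^^^^^^^^^^^^
AttributeError: 'float' object has no attribute 'round'
```

```bash
sed -i "s/s\['width'\].round(1)/round(s['width'],1)/" h.py; python3 -c "
from h import *
rep(4)
d,w=look('wrist','wr6')
im=d['img'].astype(int); q=w.reshape(-1,3); b=(im[...,2]-im[...,0]>25).ravel()&(np.hypot(q[:,0]-482,q[:,1]-215)<60)
for lo,hi in((60,100),(100,112),(140,175),(190,215)):
    p=q[b&(q[:,2]>lo)&(q[:,2]<hi)]
    if len(p)>5: print(lo,len(p),p.mean(0).round(1),p[:,2].min().round(),p[:,2].max().round(),cv2.minAreaRect(p[:,:2].astype(np.float32)))
"
```

```text
17.8 [482.2 215.2 190.9] out 100.7 side(+standy) 0.5 jawyaw -83.5 tilt [-1.     0.001  0.001] w 23.3 F [ 0.1  0.  -1.1]
60 1169 [502.9 217.7  85.3] 62.0 100.0 ((485.9913635253906, 215.20643615722656), (46.468955993652344, 58.29350662231445), 7.128775119781494)
100 1935 [491.7 215.6 105.4] 100.0 112.0 ((483.09490966796875, 214.9656524658203), (52.3757209777832, 60.21227264404297), 6.683218002319336)
140 1031 [485.6 215.1 155.4] 140.0 175.0 ((484.6048278808594, 214.9091796875), (17.56309700012207, 36.37434005737305), 6.8620476722717285)
190 2590 [485.6 215.1 206. ] 190.0 212.0 ((483.81390380859375, 214.78282165527344), (15.240062713623047, 28.024702072143555), 7.780745029449463)
```

Call:
jog_arm([
  [[0, 0, 0], [0, 0, -14], 1],
  [[0, 0, 0], [0, 0, -14], 1],
  [[0, 0, 0], [0, 0, -14], 1],
  [[0, 0, 0], [0, 0, -14], 1],
  [[0, 0, 0], [0, 0, 0], 1],
  [[0, 0, 0], [2, 0, -10], 1],
  [[0, 0, 0], [2, 0, -10], 1],
  [[0, 0, 0], [0, 0, 0], 1],
])

```text
clock: 18.85
eef_pos: [559.0, 224.7, 187.1]
tool_rot: [2.888, 1.57, -0.14]
force: [-1.0, 0.3, -1.4]
width: 23.3
```

Call:
jog_arm([
  [[0, 0, 0], [2, 0, -10], 1],
  [[0, 0, 0], [2, 0, -10], 1],
  [[0, 0, 0], [0, 0, 0], 1],
  [[0, 0, 0], [3, 0, 0], 1],
  [[0, 0, 0], [2, 0, 0], 1],
  [[0, 0, 0], [0, 0, 0], 1],
])

```text
clock: 19.6
eef_pos: [577.7, 227.0, 178.1]
tool_rot: [0.208, 1.57, -2.819]
force: [-1.2, 0.3, -1.1]
width: 23.5
```

```bash
python3 -c "
from h import *
rep(4)"
```

```text
19.6 [577.7 227.  178.1] out 4.4 side(+standy) 1.5 jawyaw -83.5 tilt [-1.     0.     0.001] w 23.5 F [-1.2  0.3 -1.1]
```

Call:
jog_arm([
  [[0, 0, 0], [2, 0, 0], 1],
  [[0, 0, 0], [0, 0, 0], 1],
  [[0, 0, 0], [0, 0, 0], 0.7],
  [[0, 0, 0], [0, 0, 0], 0.4],
  [[0, 0, 0], [0, 0, 0], 0.1],
  [[0, 0, 0], [0, 0, 0], 0],
  [[0, 0, 0], [0, 0, 0], 0],
])

```text
clock: 20.48
eef_pos: [578.2, 227.0, 176.4]
tool_rot: [-3.033, 1.571, 0.222]
force: [-0.0, -0.3, 0.2]
width: 42.9
```

Call:
jog_arm([
  [[0, 0, 0], [-5, 0, 0], 0],
  [[0, 0, 0], [-15, 0, 0], 0],
  [[0, 0, 0], [-25, 0, 0], 0],
  [[0, 0, 0], [-40, 0, 0], 0],
  [[0, 0, 0], [0, 0, 0], 0],
])

```text
clock: 21.1
eef_pos: [580.4, 227.8, 266.0]
tool_rot: [-2.855, 1.562, 0.401]
force: [-0.8, -0.7, -0.4]
width: 42.9
```

```bash
cat >> h.py <<'E'
def head(w,c,zl,r=60):
    q=w.reshape(-1,3); p=q[(np.hypot(q[:,0]-c[0],q[:,1]-c[1])<r)&(q[:,2]>zl[0])&(q[:,2]<zl[1])]
    if len(p)>4:
        (x,y),s,a=cv2.minAreaRect(p[:,:2].astype(np.float32)); L=a if s[0]>s[1] else a+90
        print('head near',c,len(p),'ctr',round(x,1),round(y,1),'size',np.round(s,0),'long',round(L%180,1),'zmax',p[:,2].max().round(1))
    else: print('head near',c,'none')
E
python3 -c "
from h import *
rep(4)
d,w=look('wrist','wr7'); head(w,(578,227),(175,215),30); 
d,w=look('scene','sc7'); head(w,(578,227),(175,215),30); head(w,(586,147),(175,215),30); head(w,(470,-210),(140,160)); head(w,(551,-365),(140,158))
plan([((484,200,262),-83.6,-0.2,3),((469,-210,262),-86,-0.2,9),((469,-210,262),-86,-0.2,2)])
"
```

```text
21.1 [580.4 227.8 266. ] out 1.7 side(+standy) 2.0 jawyaw -83.5 tilt [-1.    -0.002 -0.008] w 42.9 F [-0.8 -0.7 -0.4]
head near (578, 227) 783 ctr 582.9 220.7 size [14. 28.] long 94.2 zmax 196.9
head near (578, 227) 91 ctr 582.5 220.0 size [15. 28.] long 91.1 zmax 198.4
head near (586, 147) 94 ctr 586.8 146.7 size [14. 28.] long 93.7 zmax 197.6
head near (470, -210) 65 ctr 470.1 -210.1 size [16. 27.] long 95.7 zmax 153.7
head near (551, -365) 76 ctr 551.2 -364.6 size [15. 28.] long 143.7 zmax 152.9
[[[0.0,-0.0,0.0],[0.1,5.4,32.2],-0.2],[[0.0,-0.0,0.0],[0.1,5.4,32.2],-0.2],[[0.0,-0.0,0.0],[0.1,5.4,32.2],-0.2],[[0.3,-0.0,-0.0],[-0.0,45.1,6.7],-0.2],[[0.3,-0.0,-0.0],[-0.0,45.1,6.5],-0.2],[[0.3,-0.0,-0.0],[-0.0,45.1,6.3],-0.2],[[0.3,-0.0,-0.0],[-0.0,45.2,6.1],-0.2],[[0.3,-0.0,-0.0],[-0.0,45.2,5.9],-0.2]]
[[[0.3,-0.0,-0.0],[-0.0,45.2,5.7],-0.2],[[0.3,-0.0,-0.0],[-0.0,45.3,5.5],-0.2],[[0.3,-0.0,-0.0],[-0.0,45.3,5.3],-0.2],[[0.3,-0.0,-0.0],[-0.0,45.3,5.1],-0.2],[[0.0,-0.0,-0.0],[0.0,0.0,0.0],-0.2],[[0.0,-0.0,-0.0],[0.0,0.0,0.0],-0.2]]
```

Call:
jog_arm([
  [[0, 0, 0], [0, 5, 32], -0.2],
  [[0, 0, 0], [0, 5, 32], -0.2],
  [[0, 0, 0], [0, 5, 32], -0.2],
  [[0, 0, 0], [0, 45, 7], -0.2],
  [[0, 0, 0], [0, 45, 7], -0.2],
  [[0, 0, 0], [0, 45, 6], -0.2],
  [[0, 0, 0], [0, 45, 6], -0.2],
  [[0, 0, 0], [0, 45, 6], -0.2],
])

```text
clock: 22.2
eef_pos: [477.4, -27.3, 260.7]
tool_rot: [-0.129, 1.569, 3.127]
force: [0.4, -0.1, 0.3]
width: 51.4
```

Call:
jog_arm([
  [[0, 0, 0], [0, 45, 6], -0.2],
  [[0, 0, 0], [0, 45, 5], -0.2],
  [[0, 0, 0], [0, 46, 5], -0.2],
  [[0, 0, 0], [0, 46, 5], -0.2],
  [[0, 0, 0], [0, 0, 0], -0.2],
  [[0, 0, 0], [0, 0, 0], -0.2],
])

```text
clock: 22.95
eef_pos: [477.5, -208.4, 260.6]
tool_rot: [-0.782, 1.569, 2.474]
force: [0.6, 0.5, -0.5]
width: 51.3
```

```bash
python3 -c "
from h import *
rep(2)
d,w=look('wrist','wr8'); head(w,(470,-210),(140,160)); 
d,w=look('scene','sc8'); head(w,(470,-210),(140,160)); head(w,(582,222),(175,215),30); head(w,(586,147),(175,215),30); head(w,(551,-365),(140,158))
"
```

```text
22.9 [ 477.5 -208.4  260.6] out 151.9 side(+standy) -261.6 jawyaw -83.5 tilt [-1.    -0.002  0.002] w 51.3 F [ 0.6  0.5 -0.5]
head near (470, -210) 494 ctr 470.7 -211.4 size [14. 27.] long 97.5 zmax 151.3
head near (470, -210) 66 ctr 469.7 -210.5 size [14. 27.] long 98.7 zmax 153.2
head near (582, 222) 93 ctr 582.9 219.5 size [16. 27.] long 91.8 zmax 198.3
head near (586, 147) 94 ctr 586.7 146.5 size [15. 27.] long 92.8 zmax 198.7
head near (551, -365) 75 ctr 551.2 -364.5 size [15. 27.] long 139.3 zmax 153.0
```

Call:
jog_arm([
  [[-1, 0, 0], [30, 1, 4], -0.2],
  [[0, 0, 0], [30, 1, 3], -0.2],
  [[0, 0, 0], [30, 0, 0], -0.2],
  [[0, 0, 0], [15, 0, 0], -0.2],
  [[0, 0, 0], [13, 0, 0], -0.2],
  [[0, 0, 0], [12, 0, 0], -0.2],
  [[0, 0, 0], [0, 0, 0], -0.2],
  [[0, 0, 0], [0, 0, 0], 0.3],
])

```text
clock: 24.05
eef_pos: [471.7, -212.2, 131.8]
tool_rot: [2.656, 1.57, -0.355]
force: [-0.3, 0.1, -0.0]
width: 34.4
```

Call:
jog_arm([
  [[0, 0, 0], [0, 0, 0], 1],
  [[0, 0, 0], [0, 0, 0], 1],
  [[0, 0, 0], [0, 0, 0], 1],
  [[0, 0, 0], [0, 0, 0], 1],
  [[0, 0, 0], [0, 0, 0], 1],
])

```text
clock: 24.68
eef_pos: [471.7, -212.1, 131.8]
tool_rot: [2.789, 1.57, -0.221]
force: [-0.7, 0.2, 5.8]
width: 23.1
```

```bash
python3 -c "
from h import *
rep(2)
plan([((470,-211,191),-82.6,1,4),((500,57.5,191),-83.6,1,10),((500,57.5,191),-83.6,1,2)])
"
```

```text
24.7 [ 471.7 -212.1  131.8] out 158.1 side(+standy) -264.6 jawyaw -82.5 tilt [-1.     0.    -0.001] w 23.1 F [-0.7  0.2  5.8]
[[[0.0,-0.0,-0.0],[-14.8,-0.3,0.4],1],[[0.0,-0.0,-0.0],[-14.8,-0.3,0.4],1],[[0.0,-0.0,-0.0],[-14.8,-0.3,0.4],1],[[0.0,-0.0,-0.0],[-14.8,-0.3,0.4],1],[[0.1,0.0,0.0],[-0.0,-26.2,-6.4],1],[[0.1,0.0,0.0],[-0.0,-26.3,-6.4],1],[[0.1,0.0,0.0],[-0.0,-26.3,-6.3],1],[[0.1,0.0,0.0],[-0.0,-26.3,-6.3],1]]
[[[0.1,0.0,0.0],[-0.0,-26.3,-6.2],1],[[0.1,0.0,0.0],[-0.0,-26.3,-6.2],1],[[0.1,0.0,0.0],[-0.0,-26.3,-6.2],1],[[0.1,0.0,0.0],[-0.0,-26.3,-6.1],1],[[0.1,0.0,0.0],[-0.0,-26.3,-6.1],1],[[0.1,0.0,0.0],[-0.0,-26.3,-6.0],1],[[0.0,-0.0,0.0],[0.0,0.0,0.0],1],[[0.0,-0.0,0.0],[0.0,0.0,0.0],1]]
```

Call:
jog_arm([
  [[0, 0, 0], [-15, 0, 0], 1],
  [[0, 0, 0], [-15, 0, 0], 1],
  [[0, 0, 0], [-15, 0, 0], 1],
  [[0, 0, 0], [-15, 0, 0], 1],
  [[1, 0, 0], [0, -26, -6], 1],
  [[0, 0, 0], [0, -26, -6], 1],
  [[0, 0, 0], [0, -27, -6], 1],
  [[0, 0, 0], [0, -27, -6], 1],
])

```text
clock: 25.68
eef_pos: [482.9, -103.1, 192.1]
tool_rot: [2.995, 1.57, -0.033]
force: [-0.0, 0.4, -1.7]
width: 23.1
```

Call:
jog_arm([
  [[0, 0, 0], [0, -26, -6], 1],
  [[0, 0, 0], [0, -27, -6], 1],
  [[0, 0, 0], [0, -27, -6], 1],
  [[0, 0, 0], [0, -26, -6], 1],
  [[0, 0, 0], [0, -26, -6], 1],
  [[0, 0, 0], [0, -26, -6], 1],
  [[0, 0, 0], [0, 0, 0], 1],
  [[0, 0, 0], [0, 0, 0], 1],
])

```text
clock: 26.68
eef_pos: [500.4, 56.3, 191.7]
tool_rot: [1.731, 1.57, -1.297]
force: [-0.7, -0.2, -1.2]
width: 23.5
```

```bash
cat >> h.py <<'E'
def held(c,tag):
    d,w=look('wrist',tag); im=d['img'].astype(int); q=w.reshape(-1,3); b=(im[...,2]-im[...,0]>25).ravel()&(np.hypot(q[:,0]-c[0],q[:,1]-c[1])<60)
    for lo,hi in((100,112),(190,215)):
        p=q[b&(q[:,2]>lo)&(q[:,2]<hi)]
        if len(p)>5: print(lo,len(p),p.mean(0).round(1),p[:,2].max().round(),cv2.minAreaRect(p[:,:2].astype(np.float32)))
E
python3 -c "
from h import *
rep(2); held(read_state()['eef_pos'][:2],'wr9')"
```

```text
26.7 [500.4  56.3 191.7] out 99.7 side(+standy) -1.1 jawyaw -83.5 tilt [-1.     0.001 -0.   ] w 23.5 F [-0.7 -0.2 -1.2]
100 1790 [507.9  57.6 105.9] 112.0 ((499.1944580078125, 56.235626220703125), (52.34614944458008, 60.34605407714844), 7.2515482902526855)
190 2611 [501.7  56.  206.5] 213.0 ((499.9425964355469, 55.740501403808594), (15.2378511428833, 27.125158309936523), 6.793278217315674)
```

Call:
jog_arm([
  [[0, 0, 0], [0, -1, -14], 1],
  [[0, 0, 0], [0, 0, -14], 1],
  [[0, 0, 0], [0, 0, -14], 1],
  [[0, 0, 0], [0, 0, -14], 1],
  [[0, 0, 0], [0, 0, 0], 1],
  [[0, 0, 0], [2, 0, -10], 1],
  [[0, 0, 0], [2, 0, -10], 1],
  [[0, 0, 0], [0, 0, 0], 1],
])

```text
clock: 27.72
eef_pos: [576.6, 66.9, 187.1]
tool_rot: [3.016, 1.57, -0.012]
force: [0.0, -0.7, -2.3]
width: 23.2
```

Call:
jog_arm([
  [[0, 0, 0], [2, 0, -10], 1],
  [[0, 0, 0], [2, 0, -10], 1],
  [[0, 0, 0], [0, 0, 0], 1],
  [[0, 0, 0], [3, 0, 0], 1],
  [[0, 0, 0], [2, 0, 0], 1],
  [[0, 0, 0], [0, 0, 0], 1],
])

```text
clock: 28.48
eef_pos: [595.4, 69.0, 178.1]
tool_rot: [-0.025, 1.57, -3.053]
force: [-0.0, 0.2, -0.8]
width: 23.0
```

```bash
python3 -c "
from h import *
rep(2)"
```

```text
28.5 [595.4  69.  178.1] out 3.9 side(+standy) 0.9 jawyaw -83.5 tilt [-1.    -0.     0.001] w 23.0 F [-0.   0.2 -0.8]
```

Call:
jog_arm([
  [[0, 0, 0], [2, 0, 0], 1],
  [[0, 0, 0], [0.5, 0, 0], 1],
  [[0, 0, 0], [0, 0, 0], 0.7],
  [[0, 0, 0], [0, 0, 0], 0.4],
  [[0, 0, 0], [0, 0, 0], 0.1],
  [[0, 0, 0], [0, 0, 0], 0],
  [[0, 0, 0], [0, 0, 0], 0],
])

```text
clock: 29.35
eef_pos: [595.7, 69.1, 175.8]
tool_rot: [0.091, 1.571, -2.937]
force: [0.3, 0.4, 0.1]
width: 42.6
```

Call:
jog_arm([
  [[0, 0, 0], [-5, 0, 0], 0],
  [[0, 0, 0], [-15, 0, 0], 0],
  [[0, 0, 0], [-25, 0, 0], 0],
  [[0, 0, 0], [-40, 0, 0], 0],
  [[0, 0, 0], [0, 0, 0], 0],
])

```text
clock: 29.98
eef_pos: [598.1, 69.1, 265.3]
tool_rot: [-3.111, 1.563, 0.144]
force: [0.3, -0.3, -0.1]
width: 42.7
```

```bash
python3 -c "
from h import *
rep(2)
d,w=look('wrist','wr10'); head(w,(597,69),(175,215),30); 
d,w=look('scene','sc10'); head(w,(597,69),(175,215),30); head(w,(582,222),(175,215),30); head(w,(586,147),(175,215),30); head(w,(551,-365),(140,158))
plan([((480,40,262),-83.6,-0.2,4),((550,-365,262),-38,-0.2,11),((550,-365,262),-38,-0.2,1)])
"
```

```text
30.0 [598.1  69.1 265.3] out 1.1 side(+standy) 0.8 jawyaw -83.5 tilt [-1.    -0.    -0.008] w 42.7 F [ 0.3 -0.3 -0.1]
head near (597, 69) 791 ctr 596.8 68.4 size [14. 28.] long 95.8 zmax 196.2
head near (597, 69) 91 ctr 597.0 69.8 size [15. 28.] long 90.5 zmax 197.9
head near (582, 222) 95 ctr 582.0 221.2 size [28. 16.] long 88.9 zmax 198.5
head near (586, 147) 94 ctr 587.1 146.1 size [15. 28.] long 91.0 zmax 196.9
head near (551, -365) 75 ctr 551.4 -365.4 size [16. 28.] long 141.5 zmax 153.5
[[[0.0,-0.0,0.0],[-0.1,3.9,29.6],-0.2],[[0.0,-0.0,0.0],[-0.1,4.0,29.6],-0.2],[[0.0,-0.0,0.0],[-0.1,4.0,29.6],-0.2],[[0.0,-0.0,0.0],[-0.0,4.0,29.6],-0.2],[[-4.1,-0.0,-0.0],[0.0,37.3,-2.2],-0.2],[[-4.1,-0.0,-0.0],[0.0,37.4,0.5],-0.2],[[-4.1,-0.0,-0.0],[0.0,37.2,3.2],-0.2],[[-4.1,-0.0,-0.0],[-0.0,36.9,5.9],-0.2]]
[[[-4.1,-0.0,-0.0],[0.0,36.4,8.5],-0.2],[[-4.1,-0.0,-0.0],[-0.0,35.7,11.1],-0.2],[[-4.1,-0.0,-0.0],[0.0,34.8,13.7],-0.2],[[-4.1,-0.0,-0.0],[0.0,33.7,16.2],-0.2],[[-4.1,-0.0,-0.0],[-0.0,32.4,18.5],-0.2],[[-4.1,-0.0,-0.0],[-0.0,31.0,20.8],-0.2],[[-4.1,-0.0,-0.0],[0.0,29.4,23.0],-0.2],[[-0.0,-0.0,-0.0],[0.0,0.0,0.0],-0.2]]
```

View pics/wr10.png

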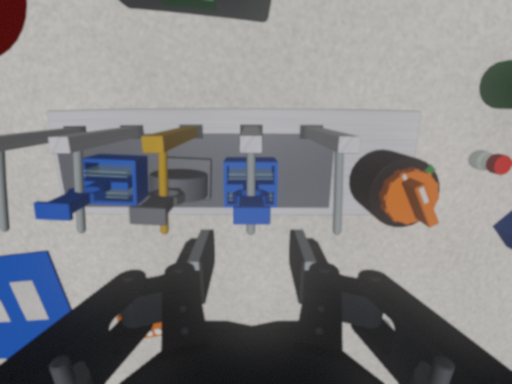

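Rack 2 hangs on its pin at (250,205), and the gauge is on yellow at (160,200). Rack 1's pin at (80,190) looks off-centre between its head at (60,208) and basket at (115,180), so I check its tilt numerically.

```bash
python3 -c "
from h import *
for f in('wr10','sc10'):
    d=np.load(f+'.npz'); q=d['w'].reshape(-1,3); im=d['img'].astype(int); b=(im[...,2]-im[...,0]>25).ravel()
    for c in((582,224),(597,69)):
        m=b&(np.hypot(q[:,0]-c[0],q[:,1]-c[1])<60)
        for lo,hi in((60,80),(80,95),(95,120),(120,130),(150,170),(185,200)):
            p=q[m&(q[:,2]>lo)&(q[:,2]<hi)]
            if len(p)>8: print(f,c,lo,len(p),'y',p[:,1].min().round(),p[:,1].max().round(),'x',p[:,0].min().round(),p[:,0].max().round())
"
```

```text
wr10 (582, 224) 60 571 y 197.0 261.0 x 553.0 605.0
wr10 (582, 224) 80 1251 y 197.0 259.0 x 551.0 606.0
wr10 (582, 224) 95 656 y 200.0 253.0 x 564.0 594.0
wr10 (582, 224) 120 95 y 213.0 234.0 x 577.0 584.0
wr10 (582, 224) 150 256 y 210.0 235.0 x 577.0 587.0
wr10 (582, 224) 185 686 y 207.0 234.0 x 575.0 590.0
wr10 (597, 69) 60 270 y 41.0 102.0 x 567.0 621.0
wr10 (597, 69) 80 903 y 37.0 102.0 x 563.0 621.0
wr10 (597, 69) 95 460 y 44.0 95.0 x 576.0 609.0
wr10 (597, 69) 120 59 y 57.0 83.0 x 593.0 599.0
wr10 (597, 69) 150 157 y 56.0 82.0 x 590.0 602.0
wr10 (597, 69) 185 710 y 55.0 83.0 x 589.0 605.0
sc10 (582, 224) 60 78 y 197.0 242.0 x 553.0 604.0
sc10 (582, 224) 80 124 y 197.0 253.0 x 550.0 621.0
sc10 (582, 224) 95 101 y 201.0 249.0 x 563.0 621.0
sc10 (582, 224) 120 22 y 217.0 234.0 x 575.0 622.0
sc10 (582, 224) 150 39 y 210.0 232.0 x 577.0 587.0
sc10 (582, 224) 185 69 y 207.0 235.0 x 574.0 590.0
sc10 (597, 69) 60 86 y 38.0 86.0 x 569.0 621.0
sc10 (597, 69) 80 132 y 38.0 100.0 x 567.0 621.0
sc10 (597, 69) 95 88 y 44.0 96.0 x 579.0 604.0
sc10 (597, 69) 120 17 y 62.0 73.0 x 588.0 599.0
sc10 (597, 69) 150 37 y 57.0 79.0 x 592.0 601.0
sc10 (597, 69) 185 68 y 56.0 83.0 x 590.0 604.0
```

Rack 1 hangs on its hook with about 4° of sideways tilt and is still settling, which is fine. Now rack 3.

Call:
jog_arm([
  [[0, 0, 0], [0, 4, 30], -0.2],
  [[0, 0, 0], [0, 4, 30], -0.2],
  [[0, 0, 0], [0, 4, 30], -0.2],
  [[0, 0, 0], [0, 4, 30], -0.2],
  [[-4.1, 0, 0], [0, 37, -2], -0.2],
  [[-4.1, 0, 0], [0, 37, 0], -0.2],
  [[-4.1, 0, 0], [0, 37, 3], -0.2],
  [[-4.1, 0, 0], [0, 37, 6], -0.2],
])

```text
clock: 31.08
eef_pos: [503.6, -107.8, 260.0]
tool_rot: [-0.635, 1.569, 2.909]
force: [0.7, 0.3, 0.1]
width: 51.5
```

Call:
jog_arm([
  [[-4.1, 0, 0], [0, 36, 8], -0.2],
  [[-4.1, 0, 0], [0, 36, 11], -0.2],
  [[-4.1, 0, 0], [0, 35, 14], -0.2],
  [[-4.1, 0, 0], [0, 34, 16], -0.2],
  [[-4.1, 0, 0], [0, 32, 19], -0.2],
  [[-4.1, 0, 0], [0, 31, 21], -0.2],
  [[-4.1, 0, 0], [0, 29, 23], -0.2],
  [[0, 0, 0], [0, 0, 0], -0.2],
])

```text
clock: 32.08
eef_pos: [545.8, -368.4, 259.2]
tool_rot: [-0.5, 1.568, -2.745]
force: [-0.8, 1.1, -0.0]
width: 51.1
```

Call:
jog_arm([
  [[0, 0, 0], [0, 0, 0], -0.2],
])

```text
clock: 32.2
eef_pos: [547.0, -363.6, 259.7]
tool_rot: [-1.814, 1.568, 2.229]
force: [-0.4, 0.5, -0.9]
width: 51.2
```

```bash
python3 -c "
from h import *
rep(5)
d,w=look('wrist','wr11'); head(w,(551,-365),(140,160))
d,w=look('scene','sc11'); head(w,(551,-365),(140,160))
"
```

```text
32.2 [ 547.  -363.6  259.7] out 100.5 side(+standy) -663.1 jawyaw -38.4 tilt [-1.    -0.003 -0.001] w 51.2 F [-0.4  0.5 -0.9]
head near (551, -365) 506 ctr 552.9 -365.1 size [14. 27.] long 141.4 zmax 151.4
head near (551, -365) 75 ctr 551.2 -364.3 size [15. 28.] long 140.7 zmax 153.4
```

Call:
jog_arm([
  [[0, 0, 0], [30, 3, -1], -0.2],
  [[0, 0, 0], [30, 2, -1], -0.2],
  [[0, 0, 0], [30, 0, 0], -0.2],
  [[0, 0, 0], [15, 0, 0], -0.2],
  [[0, 0, 0], [12, 0, 0], -0.2],
  [[0, 0, 0], [11, 0, 0], -0.2],
  [[0, 0, 0], [0, 0, 0], -0.2],
  [[0, 0, 0], [0, 0, 0], 0.3],
])

```text
clock: 33.3
eef_pos: [553.0, -366.6, 133.5]
tool_rot: [1.697, 1.57, -0.544]
force: [0.4, -0.6, -0.4]
width: 34.4
```

Call:
jog_arm([
  [[0, 0, 0], [0, 0, 0], 1],
  [[0, 0, 0], [0, 0, 0], 1],
  [[0, 0, 0], [0, 0, 0], 1],
  [[0, 0, 0], [0, 0, 0], 1],
  [[0, 0, 0], [0, 0, 0], 1],
])

```text
clock: 33.92
eef_pos: [552.9, -366.2, 133.1]
tool_rot: [2.065, 1.57, -0.175]
force: [-0.7, 0.5, 2.9]
width: 23.0
```

```bash
python3 -c "
from h import *
rep(5)
# to hook 5 : out 100 = (473.6,295.4)
plan([((551.5,-365,240),-38.6,1,6),((460,-60,240),-83.6,1,10),((460,-60,240),-83.6,1,1),((455,180,215),-83.6,1,8),((473.6,295.4,191.5),-83.6,1,5),((473.6,295.4,191.5),-83.6,1,2)])
"
```

```text
33.9 [ 552.9 -366.2  133.1] out 95.0 side(+standy) -666.3 jawyaw -38.4 tilt [-1.  0. -0.] w 23.0 F [-0.7  0.5  2.9]
[[[0.0,-0.0,-0.0],[-17.8,-0.3,-0.0],1],[[0.0,-0.0,-0.0],[-17.8,-0.3,-0.0],1],[[0.0,-0.0,-0.0],[-17.8,-0.3,-0.0],1],[[0.0,-0.0,-0.0],[-17.8,-0.3,-0.0],1],[[0.0,-0.0,-0.0],[-17.8,-0.3,-0.0],1],[[0.0,-0.0,-0.0],[-17.8,-0.3,-0.0],1],[[4.5,0.0,0.0],[-0.0,-26.2,-18.1],1],[[4.5,0.0,0.0],[-0.0,-27.5,-16.0],1]]
[[[4.5,0.0,0.0],[-0.0,-28.7,-13.8],1],[[4.5,0.0,0.0],[-0.0,-29.7,-11.5],1],[[4.5,0.0,0.0],[-0.0,-30.5,-9.2],1],[[4.5,0.0,0.0],[-0.0,-31.1,-6.7],1],[[4.5,0.0,0.0],[-0.0,-31.6,-4.3],1],[[4.5,0.0,0.0],[-0.0,-31.8,-1.8],1],[[4.5,0.0,0.0],[-0.0,-31.8,0.7],1],[[4.5,0.0,0.0],[-0.0,-31.7,3.2],1]]
[[[0.0,0.0,-0.0],[0.0,0.0,0.0],1],[[-0.0,-0.0,0.0],[3.1,-29.9,-2.7],1],[[-0.0,-0.0,0.0],[3.1,-29.9,-2.7],1],[[-0.0,-0.0,0.0],[3.1,-29.9,-2.7],1],[[-0.0,-0.0,0.0],[3.1,-29.9,-2.7],1],[[-0.0,-0.0,0.0],[3.1,-29.9,-2.7],1],[[-0.0,-0.0,0.0],[3.1,-29.9,-2.7],1],[[-0.0,-0.0,0.0],[3.1,-29.9,-2.7],1]]
[[[-0.0,-0.0,0.0],[3.1,-29.9,-2.7],1],[[-0.0,-0.0,0.0],[4.7,-22.5,-6.3],1],[[-0.0,-0.0,0.0],[4.7,-22.5,-6.3],1],[[-0.0,-0.0,0.0],[4.7,-22.5,-6.3],1],[[-0.0,-0.0,0.0],[4.7,-22.5,-6.3],1],[[-0.0,-0.0,0.0],[4.7,-22.5,-6.3],1],[[-0.0,-0.0,0.0],[0.0,0.0,0.0],1],[[-0.0,-0.0,0.0],[0.0,0.0,0.0],1]]
```

Call:
jog_arm([
  [[0, 0, 0], [-18, 0, 0], 1],
  [[0, 0, 0], [-18, 0, 0], 1],
  [[0, 0, 0], [-18, 0, 0], 1],
  [[0, 0, 0], [-18, 0, 0], 1],
  [[0, 0, 0], [-18, 0, 0], 1],
  [[0, 0, 0], [-17, 0, 0], 1],
  [[4.5, 0, 0], [0, -26, -18], 1],
  [[4.5, 0, 0], [0, -28, -16], 1],
])

```text
clock: 34.92
eef_pos: [533.6, -304.8, 240.5]
tool_rot: [2.357, 1.57, -0.044]
force: [-0.5, 0.2, -0.9]
width: 23.1
```

Call:
jog_arm([
  [[4.5, 0, 0], [0, -29, -14], 1],
  [[4.5, 0, 0], [0, -30, -12], 1],
  [[4.5, 0, 0], [0, -30, -9], 1],
  [[4.5, 0, 0], [0, -31, -7], 1],
  [[4.5, 0, 0], [0, -32, -4], 1],
  [[4.5, 0, 0], [0, -32, -2], 1],
  [[4.5, 0, 0], [0, -32, 1], 1],
  [[4.7, 0, 0], [0, -32, 3], 1],
])

```text
clock: 35.92
eef_pos: [459.6, -59.0, 240.5]
tool_rot: [-2.776, 1.57, 0.475]
force: [0.2, 0.2, -1.5]
width: 23.3
```

Call:
jog_arm([
  [[0, 0, 0], [0, 0, 0], 1],
  [[0, 0, 0], [0, 0, 0], 1],
])

```text
clock: 36.17
eef_pos: [460.3, -60.6, 240.3]
tool_rot: [2.655, 1.569, -0.374]
force: [-0.6, -0.2, -0.9]
width: 23.0
```

```bash
python3 -c "
from h import *
rep(5)
plan([((458,180,215),-83.6,1,8),((473.6,295.4,193),-83.6,1,5),((473.6,295.4,193),-83.6,1,2)])
"
```

```text
36.2 [460.3 -60.6 240.3] out 152.9 side(+standy) -352.2 jawyaw -83.5 tilt [-1.     0.001 -0.001] w 23.0 F [-0.6 -0.2 -0.9]
[[[0.0,-0.0,-0.0],[3.2,-29.9,-3.1],1],[[0.0,-0.0,-0.0],[3.2,-29.9,-3.1],1],[[0.0,-0.0,-0.0],[3.2,-29.9,-3.1],1],[[0.0,-0.0,-0.0],[3.2,-29.9,-3.1],1],[[0.0,-0.0,-0.0],[3.2,-29.9,-3.1],1],[[0.0,-0.0,-0.0],[3.2,-29.9,-3.1],1],[[0.0,-0.0,-0.0],[3.2,-29.9,-3.1],1],[[0.0,-0.0,-0.0],[3.2,-29.9,-3.1],1]]
[[[-0.0,0.0,0.0],[4.4,-22.6,-5.7],1],[[-0.0,0.0,0.0],[4.4,-22.6,-5.7],1],[[-0.0,0.0,0.0],[4.4,-22.6,-5.7],1],[[-0.0,0.0,0.0],[4.4,-22.6,-5.7],1],[[-0.0,0.0,0.0],[4.4,-22.6,-5.7],1],[[-0.0,0.0,0.0],[0.0,0.0,0.0],1],[[-0.0,0.0,0.0],[0.0,0.0,0.0],1]]
```

Call:
jog_arm([
  [[0, 0, 0], [3, -30, -3], 1],
  [[0, 0, 0], [3, -30, -3], 1],
  [[0, 0, 0], [3, -30, -3], 1],
  [[0, 0, 0], [3, -30, -3], 1],
  [[0, 0, 0], [3, -30, -3], 1],
  [[0, 0, 0], [3, -30, -3], 1],
  [[0, 0, 0], [3, -30, -3], 1],
  [[0, 0, 0], [3, -30, -3], 1],
])

```text
clock: 37.17
eef_pos: [457.9, 180.9, 215.9]
tool_rot: [2.837, 1.57, -0.195]
force: [1.1, -0.2, -1.4]
width: 23.1
```

Call:
jog_arm([
  [[0, 0, 0], [5, -23, -6], 1],
  [[0, 0, 0], [5, -23, -6], 1],
  [[0, 0, 0], [5, -23, -6], 1],
  [[0, 0, 0], [4, -22, -6], 1],
  [[0, 0, 0], [4, -22, -6], 1],
  [[0, 0, 0], [0, 0, 0], 1],
  [[0, 0, 0], [0, 0, 0], 1],
])

```text
clock: 38.05
eef_pos: [473.8, 295.9, 192.7]
tool_rot: [1.148, 1.57, -1.882]
force: [-0.0, -0.7, -1.2]
width: 23.3
```

```bash
python3 -c "
from h import *
rep(5); held(read_state()['eef_pos'][:2],'wr12')"
```

```text
38.0 [473.8 295.9 192.7] out 99.8 side(+standy) 0.5 jawyaw -83.6 tilt [-1.     0.001  0.001] w 23.3 F [-0.  -0.7 -1.2]
100 1903 [483.9 297.2 105.7] 112.0 ((475.14630126953125, 296.28350830078125), (52.75167465209961, 60.291263580322266), 6.339691162109375)
190 2654 [477.5 296.7 206.8] 215.0 ((473.09613037109375, 309.0308532714844), (20.95965003967285, 56.010154724121094), 0.9925254583358765)
```

Call:
jog_arm([
  [[0, 0, 0], [0, 0, -14], 1],
  [[0, 0, 0], [0, 0, -14], 1],
  [[0, 0, 0], [0, 0, -14], 1],
  [[0, 0, 0], [0, 0, -14], 1],
  [[0, 0, 0], [0, 0, 0], 1],
  [[0, 0, 0], [2, 0, -10], 1],
  [[0, 0, 0], [2, 0, -10], 1],
  [[0, 0, 0], [0, 0, 0], 1],
])

```text
clock: 39.1
eef_pos: [550.2, 305.1, 188.5]
tool_rot: [2.508, 1.57, -0.522]
force: [0.2, 0.7, -0.8]
width: 23.3
```

Call:
jog_arm([
  [[0, 0, 0], [2, 0, -10], 1],
  [[0, 0, 0], [2, 0, -10], 1],
  [[0, 0, 0], [0, 0, 0], 1],
  [[0, 0, 0], [3, 0, 0], 1],
  [[0, 0, 0], [2, 0, 0], 1],
  [[0, 0, 0], [0, 0, 0], 1],
])

```text
clock: 39.85
eef_pos: [568.9, 307.5, 179.6]
tool_rot: [0.277, 1.57, -2.753]
force: [-0.4, 0.6, -1.3]
width: 23.2
```

```bash
python3 -c "
from h import *
rep(5)"
```

```text
39.9 [568.9 307.5 179.6] out 4.0 side(+standy) 1.4 jawyaw -83.6 tilt [-1.     0.     0.001] w 23.2 F [-0.4  0.6 -1.3]
```

Call:
jog_arm([
  [[0, 0, 0], [2, 1, 0], 1],
  [[0, 0, 0], [0.5, 0, 0], 1],
  [[0, 0, 0], [0, 0, 0], 0.7],
  [[0, 0, 0], [0, 0, 0], 0.4],
  [[0, 0, 0], [0, 0, 0], 0.1],
  [[0, 0, 0], [0, 0, 0], 0],
  [[0, 0, 0], [0, 0, 0], 0],
])

```text
clock: 40.72
eef_pos: [569.5, 306.5, 177.5]
tool_rot: [-2.991, 1.57, 0.262]
force: [0.5, -0.4, 0.6]
width: 43.0
```

Call:
jog_arm([
  [[0, 0, 0], [-5, 0, 0], 0],
  [[0, 0, 0], [-15, 0, 0], 0],
  [[0, 0, 0], [-25, 0, 0], 0],
  [[0, 0, 0], [-40, 0, 0], 0],
  [[0, 0, 0], [0, 0, 0], 0],
])

```text
clock: 41.35
eef_pos: [571.7, 307.4, 267.2]
tool_rot: [-2.75, 1.562, 0.503]
force: [-0.2, 0.4, -1.0]
width: 43.1
```

```bash
python3 -c "
from h import *
rep(5)
d,w=look('wrist','wr13'); head(w,(571,307),(175,215),30); 
d,w=look('scene','sc13')
for c in ((571,307),(597,69),(582,222),(586,147)): head(w,c,(175,215),30)
plan([((480,280,250),-83.6,-0.2,4),((510,-60,250),-60,-0.2,9),((600,-112,230),-54.5,-0.2,3),((600,-112,230),-54.5,-0.2,2)])
"
```

```text
41.4 [571.7 307.4 267.2] out 1.2 side(+standy) 1.0 jawyaw -83.6 tilt [-1.    -0.003 -0.008] w 43.1 F [-0.2  0.4 -1. ]
head near (571, 307) 781 ctr 573.9 299.9 size [14. 28.] long 94.7 zmax 197.1
head near (571, 307) 92 ctr 573.6 300.5 size [14. 29.] long 95.1 zmax 197.1
head near (597, 69) 96 ctr 596.5 68.0 size [27. 14.] long 85.4 zmax 197.4
head near (582, 222) 92 ctr 580.5 226.3 size [28. 16.] long 82.0 zmax 197.0
head near (586, 147) 87 ctr 597.1 151.0 size [13. 28.] long 105.0 zmax 194.4
[[[0.0,-0.0,0.0],[3.3,4.1,23.0],-0.2],[[0.0,-0.0,0.0],[3.3,4.1,23.0],-0.2],[[0.0,-0.0,0.0],[3.3,4.1,23.0],-0.2],[[0.0,-0.0,0.0],[3.4,4.1,23.0],-0.2],[[-2.6,0.0,0.0],[-0.0,37.9,0.9],-0.2],[[-2.6,0.0,0.0],[0.0,37.8,2.6],-0.2],[[-2.6,0.0,0.0],[0.0,37.7,4.4],-0.2],[[-2.6,0.0,0.0],[0.0,37.4,6.1],-0.2]]
[[[-2.6,0.0,0.0],[0.0,37.1,7.8],-0.2],[[-2.6,0.0,0.0],[0.0,36.7,9.5],-0.2],[[-2.6,0.0,0.0],[0.0,36.2,11.1],-0.2],[[-2.6,0.0,0.0],[0.0,35.7,12.8],-0.2],[[-2.6,0.0,0.0],[0.0,35.1,14.4],-0.2],[[-1.8,0.0,0.0],[6.7,30.0,-17.3],-0.2],[[-1.8,0.0,0.0],[6.7,30.5,-16.3],-0.2],[[-1.8,0.0,0.0],[6.7,31.1,-15.4],-0.2]]
[[[-0.0,0.0,0.0],[0.0,0.0,0.0],-0.2],[[-0.0,0.0,0.0],[0.0,0.0,0.0],-0.2]]
```

View pics/sc13.png

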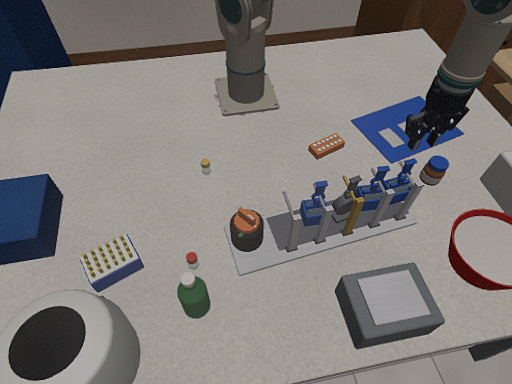

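Three racks are on hooks at about (318,190), (378,178) and (405,170). The gauge on yellow (352,195) has shifted about 10 mm inward and yawed about 9°. It was probably knocked or is swinging, so I stop in front of it and look.

Call:
jog_arm([
  [[0, 0, 0], [0, 4, 30], -0.2],
  [[0, 0, 0], [0, 4, 30], -0.2],
  [[0, 0, 0], [0, 28, 15], -0.2],
  [[0, 0, 0], [0, 40, 0], -0.2],
  [[0, 0, 0], [0, 40, 0], -0.2],
  [[0, 0, 0], [0, 40, 0], -0.2],
  [[0, 0, 0], [0, 0, 0], -0.2],
  [[0, 0, 0], [0, 0, 0], -0.2],
])

```text
clock: 42.45
eef_pos: [511.8, 143.7, 261.8]
tool_rot: [-0.393, 1.569, 2.861]
force: [-0.4, 0.1, -0.4]
width: 51.1
```

```bash
cat >> h.py <<'E'
def heads(tag,n='scene'):
    d,w=look(n,tag)
    for c in ((571,304),(597,69),(582,222),(590,148)): head(w,c,(175,215),32)
    return d,w
E
python3 -c "
from h import *
rep(5); heads('sc14'); heads('top14','top')
d,w=look('wrist','wr14'); head(w,(590,148),(175,215),32)
q=w.reshape(-1,3)
for c in((590,148),):
  m=(np.hypot(q[:,0]-c[0],q[:,1]-c[1])<45)
  for lo,hi in((38,48),(48,80),(80,120),(120,135)):
    p=q[m&(q[:,2]>lo)&(q[:,2]<hi)]
    if len(p)>8: print(lo,len(p),p.min(0).round(),p.max(0).round())
"
```

```text
42.5 [511.8 143.7 261.8] out 78.9 side(+standy) -155.0 jawyaw -83.6 tilt [-1.    -0.001  0.001] w 51.1 F [-0.4  0.1 -0.4]
head near (571, 304) 91 ctr 574.0 302.0 size [14. 30.] long 92.1 zmax 197.4
head near (597, 69) 94 ctr 596.7 68.3 size [27. 15.] long 84.8 zmax 197.2
head near (582, 222) 92 ctr 580.9 227.0 size [27. 15.] long 84.1 zmax 196.4
head near (590, 148) 86 ctr 597.4 151.2 size [14. 29.] long 102.1 zmax 195.2
head near (571, 304) none
head near (597, 69) 51 ctr 594.4 65.1 size [25. 14.] long 87.9 zmax 200.0
head near (582, 222) none
head near (590, 148) 49 ctr 595.5 147.9 size [14. 27.] long 97.1 zmax 195.6
head near (590, 148) 956 ctr 597.4 150.8 size [14. 28.] long 103.0 zmax 194.3
38 10 [629. 145.  39.] [632. 162.  48.]
48 613 [560. 113.  49.] [631. 185.  80.]
80 1026 [574. 116.  80.] [631. 182. 120.]
120 60 [588. 134. 120.] [631. 163. 135.]
```

View pics/wr14.png

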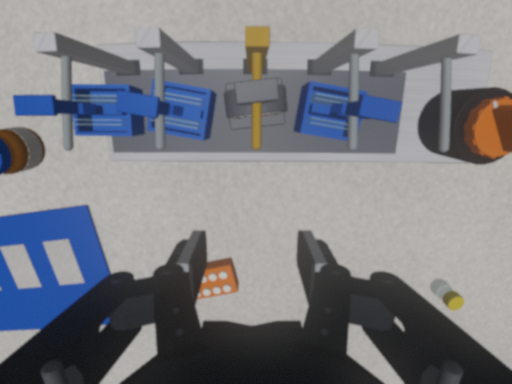

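All four things hang on their pins, with the gauge at (256,95) on the yellow pin. It was evidently knocked: its eye is now about 6 mm inside the middle point and turned about 7°, near the post. I regrip it, square it and set it back out.

Call:
jog_arm([
  [[-2.2, 0, 0], [0, 0, -22], -0.2],
  [[-2.2, 0, 0], [0, 0, -22], -0.2],
  [[-2.2, 0, 0], [0, 0, -22], -0.2],
  [[0, 0, 0], [0, 0, -20], -0.2],
  [[0, 0, 0], [0, 0, 0], -0.2],
  [[0, 0, 0], [15, 0, 0], -0.2],
  [[0, 0, 0], [10, 0, 0], -0.2],
  [[0, 0, 0], [0, 0, 0], -0.2],
])

```text
clock: 43.6
eef_pos: [595.7, 157.3, 235.9]
tool_rot: [0.031, 1.568, -2.883]
force: [0.2, 0.0, 0.5]
width: 51.1
```

```bash
python3 -c "
from h import *
rep(5); d,w=look('wrist','wr15'); head(w,(590,148),(175,205),32)
plan([((597.4,151,173),-77,-0.2,6)])
"
```

```text
43.6 [595.7 157.3 235.9] out -5.9 side(+standy) -150.8 jawyaw -77.0 tilt [-1.     0.     0.003] w 51.1 F [0.2 0.  0.5]
head near (590, 148) 1025 ctr 597.7 150.7 size [14. 28.] long 101.8 zmax 193.8
[[[0.0,0.0,-0.0],[10.6,1.1,0.1],-0.2],[[0.0,0.0,-0.0],[10.6,1.1,0.1],-0.2],[[0.0,0.0,-0.0],[10.6,1.1,0.1],-0.2],[[0.0,0.0,-0.0],[10.6,1.1,0.1],-0.2],[[0.0,0.0,-0.0],[10.6,1.1,0.1],-0.2],[[0.0,0.0,-0.0],[10.6,1.1,0.1],-0.2]]
```

Call:
jog_arm([
  [[0, 0, 0], [5, 4, 0], -0.2],
  [[0, 0, 0], [10, 3, -1], -0.2],
  [[0, 0, 0], [16, 0, 0], -0.2],
  [[0, 0, 0], [16, 0, 0], -0.2],
  [[0, 0, 0], [14, 0, 0], -0.2],
  [[0, 0, 0], [0, 0, 0], -0.2],
  [[0, 0, 0], [0, 0, 0], -0.2],
  [[0, 0, 0], [0, 0, 0], 0.3],
])

```text
clock: 44.65
eef_pos: [600.1, 151.0, 177.0]
tool_rot: [-3.121, 1.569, 0.248]
force: [0.0, -0.5, -0.1]
width: 34.1
```

Call:
jog_arm([
  [[0, 0, 0], [0, 0, 0], 1],
  [[0, 0, 0], [0, 0, 0], 1],
  [[0, 0, 0], [0, 0, 0], 1],
  [[0, 0, 0], [0, 0, 0], 1],
  [[0, 0, 0], [0, 0, 0], 1],
])

```text
clock: 45.28
eef_pos: [600.1, 151.1, 176.8]
tool_rot: [-2.987, 1.569, 0.382]
force: [0.3, 1.1, 5.3]
width: 25.3
```

```bash
python3 -c "
from h import *
rep(5)"
```

```text
45.3 [600.1 151.1 176.8] out -9.6 side(+standy) -157.4 jawyaw -77.0 tilt [-1.    -0.    -0.001] w 25.3 F [0.3 1.1 5.3]
```

Call:
jog_arm([
  [[0, 0, 0], [-3, 0, 0], 1],
  [[0, 0, 0], [-4, 0, 0], 1],
  [[0, 0, 0], [0, 0, 0], 1],
  [[3.3, 0, 0], [-1, 1, 6], 1],
  [[3.3, 0, 0], [-2, 1, 8], 1],
  [[0, 0, 0], [0, 0, 0], 1],
  [[0, 0, 0], [0, 0, 0], 1],
])

```text
clock: 46.15
eef_pos: [586.5, 146.3, 186.2]
tool_rot: [-3.117, 1.57, 0.138]
force: [0.3, -0.2, -1.0]
width: 25.4
```

```bash
python3 -c "
from h import *
H[3]=(591.3,147); rep(3); d,w=look('wrist','wr16'); head(w,(585,147),(185,210),32)"
```

```text
46.1 [586.5 146.3 186.2] out 4.8 side(+standy) -0.1 jawyaw -83.5 tilt [-1. -0. -0.] w 25.4 F [ 0.3 -0.2 -1. ]
head near (585, 147) 4308 ctr 587.8 147.3 size [26. 62.] long 96.6 zmax 210.0
```

Call:
jog_arm([
  [[0, 0, 0], [3, 0, 0], 1],
  [[0, 0, 0], [3, 0, 0], 1],
  [[0, 0, 0], [0.5, 0, 0], 1],
  [[0, 0, 0], [0, 0, 0], 0.7],
  [[0, 0, 0], [0, 0, 0], 0.4],
  [[0, 0, 0], [0, 0, 0], 0.1],
  [[0, 0, 0], [0, 0, 0], 0],
  [[0, 0, 0], [0, 0, 0], 0],
])

```text
clock: 47.2
eef_pos: [585.9, 146.2, 179.4]
tool_rot: [0.129, 1.57, -2.9]
force: [0.0, -1.2, -0.3]
width: 42.7
```

Call:
jog_arm([
  [[0, 0, 0], [-5, 0, 0], 0],
  [[0, 0, 0], [-15, 0, 0], 0],
  [[0, 0, 0], [-25, 0, 0], 0],
  [[0, 0, 0], [-30, 0, 0], 0],
  [[0, 0, 0], [0, 0, 0], 0],
])

```text
clock: 47.82
eef_pos: [588.1, 146.5, 258.4]
tool_rot: [-2.984, 1.564, 0.269]
force: [-0.2, 0.3, -0.7]
width: 42.7
```

```bash
python3 -c "
from h import *
rep(5); heads('sc17'); d,w=look('wrist','wr17'); head(w,(587,147),(175,205),32)
plan([((500,120,250),-83.6,-0.2,4),((510,-60,250),-60,-0.2,5),((600,-112,230),-54.5,-0.2,3),((600,-112,230),-54.5,-0.2,2)])
"
```

```text
47.8 [588.1 146.5 258.4] out 2.8 side(+standy) -160.7 jawyaw -83.6 tilt [-1.    -0.001 -0.007] w 42.7 F [-0.2  0.3 -0.7]
head near (571, 304) 93 ctr 573.1 300.2 size [17. 28.] long 94.0 zmax 197.9
head near (597, 69) 93 ctr 595.8 68.1 size [27. 14.] long 85.9 zmax 196.8
head near (582, 222) 94 ctr 580.1 227.4 size [28. 16.] long 88.9 zmax 197.1
head near (590, 148) 97 ctr 584.2 144.2 size [14. 29.] long 91.6 zmax 198.9
head near (587, 147) 881 ctr 584.5 143.8 size [14. 27.] long 95.8 zmax 197.5
[[[0.0,-0.0,0.0],[1.4,4.1,22.2],-0.2],[[0.0,-0.0,0.0],[1.4,4.1,22.2],-0.2],[[0.0,-0.0,0.0],[1.4,4.1,22.2],-0.2],[[0.0,-0.0,0.0],[1.4,4.1,22.2],-0.2],[[-4.7,0.0,0.0],[-0.0,36.0,2.0],-0.2],[[-4.7,0.0,0.0],[-0.0,35.7,5.0],-0.2],[[-4.7,0.0,0.0],[-0.0,35.2,7.9],-0.2],[[-4.7,0.0,0.0],[-0.0,34.4,10.8],-0.2]]
[[[-4.7,0.0,0.0],[-0.0,33.4,13.6],-0.2],[[-1.8,-0.0,0.0],[6.7,30.0,-17.3],-0.2],[[-1.8,-0.0,0.0],[6.7,30.5,-16.3],-0.2],[[-1.8,-0.0,0.0],[6.7,31.1,-15.4],-0.2],[[-0.0,-0.0,-0.0],[0.0,0.0,0.0],-0.2],[[-0.0,-0.0,-0.0],[0.0,0.0,0.0],-0.2]]
```

Call:
jog_arm([
  [[0, 0, 0], [1, 4, 22], -0.2],
  [[0, 0, 0], [1, 4, 22], -0.2],
  [[0, 0, 0], [1, 4, 22], -0.2],
  [[0, 0, 0], [1, 4, 22], -0.2],
  [[-4.7, 0, 0], [0, 36, 2], -0.2],
  [[-4.7, 0, 0], [0, 36, 5], -0.2],
  [[-4.7, 0, 0], [0, 35, 8], -0.2],
  [[-4.7, 0, 0], [0, 34, 11], -0.2],
])

```text
clock: 48.92
eef_pos: [507.5, -24.5, 250.1]
tool_rot: [-0.425, 1.569, -3.123]
force: [-0.1, 0.7, -0.9]
width: 51.2
```

Call:
jog_arm([
  [[-4.7, 0, 0], [0, 33, 14], -0.2],
  [[-1.8, 0, 0], [7, 30, -17], -0.2],
  [[-1.8, 0, 0], [7, 31, -16], -0.2],
  [[-1.8, 0, 0], [7, 31, -15], -0.2],
  [[0, 0, 0], [0, 0, 0], -0.2],
  [[0, 0, 0], [0, 0, 0], -0.2],
  [[0, 0, 0], [0, 0, 0], -0.2],
])

```text
clock: 49.8
eef_pos: [597.9, -111.4, 229.8]
tool_rot: [-1.117, 1.57, 2.642]
force: [0.0, 0.8, 0.2]
width: 51.2
```

```bash
python3 -c "
from h import *
rep(5)
d,w=look('wrist','wr18'); head(w,(600,-112),(119,135),45); heads('sc18'); head(np.load('sc18.npz')['w'],(600,-112),(119,135),45)
"
```

```text
49.8 [ 597.9 -111.4  229.8] out 21.8 side(+standy) -418.1 jawyaw -54.6 tilt [-1.    -0.001  0.001] w 51.2 F [0.  0.8 0.2]
head near (600, -112) 790 ctr 600.8 -110.9 size [50. 11.] long 35.7 zmax 130.6
head near (571, 304) 93 ctr 574.0 299.7 size [15. 27.] long 90.6 zmax 197.2
head near (597, 69) 95 ctr 595.9 68.4 size [28. 14.] long 87.1 zmax 196.5
head near (582, 222) 90 ctr 580.8 227.7 size [29. 15.] long 77.7 zmax 197.1
head near (590, 148) 96 ctr 584.1 144.3 size [14. 27.] long 96.3 zmax 198.5
head near (600, -112) 118 ctr 601.0 -110.0 size [49. 12.] long 35.8 zmax 131.4
```

View pics/wr18.png

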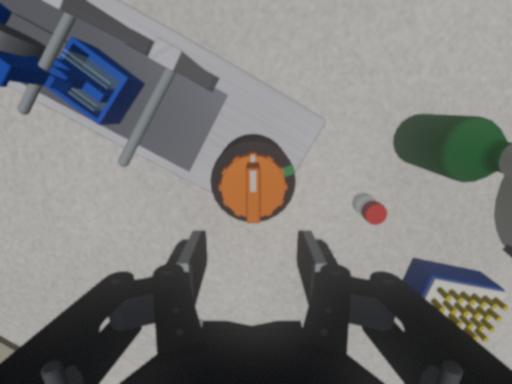

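The wing runs vertically in this view at (252,185). Its pointer is at the top (252,160) and the green mark at (290,170), about 69° clockwise, which agrees with the measured angles. I lower, grip and turn.

Call:
jog_arm([
  [[0, 0, 0], [25, 1, -2], -0.2],
  [[0, 0, 0], [25, 0, -1], -0.2],
  [[0, 0, 0], [20, 0, 0], -0.2],
  [[0, 0, 0], [15, 0, 0], -0.2],
  [[0, 0, 0], [13, 0, 0], -0.2],
  [[0, 0, 0], [0, 0, 0], -0.2],
  [[0, 0, 0], [0, 0, 0], 0.4],
  [[0, 0, 0], [0, 0, 0], 1],
])

```text
clock: 50.9
eef_pos: [602.3, -111.4, 132.6]
tool_rot: [2.371, 1.569, -0.154]
force: [-0.2, 0.2, 0.0]
width: 15.7
```

Call:
jog_arm([
  [[0, 0, 0], [0, 0, 0], 1],
  [[0, 0, 0], [0, 0, 0], 1],
  [[0, 0, 0], [0, 0, 0], 1],
  [[0, 0, 0], [0, 0, 0], 1],
  [[0, 0, 0], [0, 0, 0], 1],
])

```text
clock: 51.52
eef_pos: [601.6, -110.3, 132.8]
tool_rot: [-2.101, 1.57, 1.658]
force: [-2.0, 1.8, 5.2]
width: 10.7
```

```bash
python3 -c "
from h import *
rep(5); heads('sc19')"
```

```text
51.5 [ 601.6 -110.3  132.8] out 18.0 side(+standy) -417.4 jawyaw -54.6 tilt [-1.    -0.001 -0.001] w 10.7 F [-2.   1.8  5.2]
head near (571, 304) 91 ctr 572.9 299.8 size [15. 31.] long 96.6 zmax 197.3
head near (597, 69) 95 ctr 595.9 68.4 size [27. 14.] long 88.9 zmax 196.9
head near (582, 222) 90 ctr 579.7 227.6 size [28. 17.] long 86.2 zmax 196.4
head near (590, 148) 95 ctr 584.0 144.7 size [14. 28.] long 92.3 zmax 198.1
```

Call:
jog_arm([
  [[7.7, 0, 0], [0, 0, 0], 1],
  [[7.7, 0, 0], [0, 0, 0], 1],
  [[7.7, 0, 0], [0, 0, 0], 1],
  [[7.7, 0, 0], [0, 0, 0], 1],
  [[7.7, 0, 0], [0, 0, 0], 1],
  [[7.7, 0, 0], [0, 0, 0], 1],
  [[7.7, 0, 0], [0, 0, 0], 1],
  [[7.7, 0, 0], [0, 0, 0], 1],
])

```text
clock: 52.58
eef_pos: [601.6, -111.3, 132.8]
tool_rot: [-1.317, 1.57, 1.362]
force: [-3.6, 0.3, 4.1]
width: 10.4
```

Call:
jog_arm([
  [[7.7, 0, 0], [0, 0, 0], 1],
  [[0, 0, 0], [0, 0, 0], 1],
  [[0, 0, 0], [0, 0, 0], 1],
  [[0, 0, 0], [0, 0, 0], 1],
])

```text
clock: 53.08
eef_pos: [601.6, -111.4, 132.8]
tool_rot: [-0.992, 1.57, 1.557]
force: [-2.3, 1.4, 5.1]
width: 10.8
```

```bash
python3 -c "
from h import *
rep(5)"
```

```text
53.1 [ 601.6 -111.4  132.8] out 18.2 side(+standy) -418.5 jawyaw -124.0 tilt [-1. -0.  0.] w 10.8 F [-2.3  1.4  5.1]
```

Jaw yaw is -124.0°, so the wing stands at -34° against a target of -33.7°. Releasing and backing away.

Call:
jog_arm([
  [[0, 0, 0], [0, 0, 0], 0.7],
  [[0, 0, 0], [0, 0, 0], 0.4],
  [[0, 0, 0], [0, 0, 0], 0.2],
  [[0, 0, 0], [0, 0, 0], 0.2],
  [[0, 0, 0], [-10, 0, 0], 0.2],
  [[0, 0, 0], [-25, 0, 0], 0.2],
  [[0, 0, 0], [-40, 0, 0], 0.2],
  [[0, 0, 0], [-40, 0, 0], 0.2],
])

```text
clock: 54.08
eef_pos: [601.7, -111.4, 248.6]
tool_rot: [2.917, 1.57, -0.818]
force: [0.2, 0.1, -0.1]
width: 34.3
```

Call:
jog_arm([
  [[0, 0, 0], [0, 0, 0], 0.2],
  [[0, 0, 0], [0, 0, 0], 0.2],
])

```text
clock: 54.32
eef_pos: [601.5, -111.1, 246.9]
tool_rot: [-0.714, 1.57, 1.834]
force: [0.7, -0.1, 0.0]
width: 34.3
```

```bash
python3 -c "
from h import *
rep(5); d,w=heads('sc20'); head(w,(600,-112),(119,135),45)
save('sc20c',cv2.resize(d['img'][150:270,215:435],None,fx=3.5,fy=3.5,interpolation=cv2.INTER_CUBIC))
d,w=look('wrist','wr20'); head(w,(600,-112),(119,135),45)
"
```

```text
54.3 [ 601.5 -111.1  246.9] out 18.2 side(+standy) -418.1 jawyaw -124.0 tilt [-1. -0.  0.] w 34.3 F [ 0.7 -0.1  0. ]
head near (571, 304) 89 ctr 572.8 300.0 size [15. 27.] long 90.9 zmax 196.7
head near (597, 69) 95 ctr 596.5 67.8 size [28. 15.] long 84.0 zmax 197.0
head near (582, 222) 94 ctr 579.9 227.9 size [28. 16.] long 86.9 zmax 195.6
head near (590, 148) 96 ctr 583.8 144.7 size [29. 16.] long 89.5 zmax 198.4
head near (600, -112) 106 ctr 600.8 -110.4 size [12. 51.] long 146.1 zmax 131.7
head near (600, -112) 719 ctr 601.1 -111.3 size [12. 50.] long 146.5 zmax 130.3
```

View pics/sc20c.png

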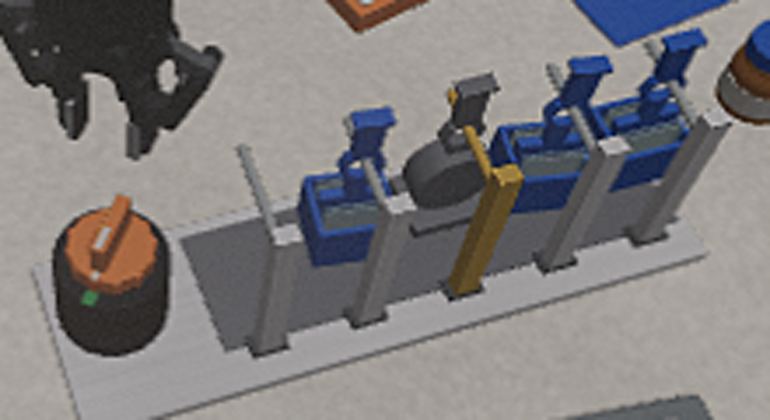

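The wing measures -33.7°, as wanted, and the pointer at (95,270) stands on the green mark at (90,298). All four hang. One last check from above for gaps between neighbours.

Call:
jog_arm([
  [[-8, 0, 0], [-5, -20, 20], 0.2],
  [[-8, 0, 0], [-5, -20, 20], 0.2],
  [[-8, 0, 0], [-5, -20, 20], 0.2],
  [[-8, 0, 0], [-5, -20, 20], 0.2],
  [[-8, 0, 0], [-5, -20, 0], 0.2],
  [[0, 0, 0], [0, 0, 0], 0.2],
  [[0, 0, 0], [0, 0, 0], 0.2],
])

```text
clock: 55.3
eef_pos: [558.5, 10.3, 271.1]
tool_rot: [0.607, 1.569, -2.433]
force: [0.1, 0.5, 1.5]
width: 34.3
```

```bash
python3 -c "
from h import *
rep(4)
plan([((500,170,275),-83.6,0.2,6),((500,170,275),-83.6,0.2,2)])"
```

```text
55.3 [558.5  10.3 271.1] out 47.7 side(+standy) -211.7 jawyaw -84.2 tilt [-1.     0.001  0.001] w 34.3 F [0.1 0.5 1.5]
[[[-0.1,0.0,-0.0],[-0.7,-27.5,7.0],0.2],[[-0.1,0.0,-0.0],[-0.7,-27.5,6.9],0.2],[[-0.1,0.0,-0.0],[-0.7,-27.5,6.9],0.2],[[-0.1,0.0,-0.0],[-0.7,-27.5,6.9],0.2],[[-0.1,0.0,-0.0],[-0.7,-27.5,6.8],0.2],[[-0.1,0.0,-0.0],[-0.6,-27.5,6.8],0.2],[[0.0,0.0,0.0],[0.0,0.0,0.0],0.2],[[0.0,0.0,0.0],[0.0,0.0,0.0],0.2]]
```

Call:
jog_arm([
  [[0, 0, 0], [-1, -15, 20], 0.2],
  [[0, 0, 0], [-1, -30, 20], 0.2],
  [[0, 0, 0], [-1, -30, 1], 0.2],
  [[0, 0, 0], [-1, -30, 0], 0.2],
  [[0, 0, 0], [0, -30, 0], 0.2],
  [[0, 0, 0], [0, -30, 0], 0.2],
  [[0, 0, 0], [0, 0, 0], 0.2],
  [[0, 0, 0], [0, 0, 0], 0.2],
])

```text
clock: 56.3
eef_pos: [501.0, 169.4, 275.5]
tool_rot: [1.259, 1.569, -1.78]
force: [-0.6, 0.6, -1.2]
width: 34.0
```

```bash
python3 -c "
from h import *
rep(4); d,w=look('wrist','wr21'); save('wr21c',cv2.resize(d['img'][30:180,20:480],None,fx=1.7,fy=1.7,interpolation=cv2.INTER_CUBIC))
for c in ((571,304),(597,69),(582,222),(590,148)):
    head(w,c,(180,215),32); q=w.reshape(-1,3); p=q[(np.hypot(q[:,0]-c[0],q[:,1]-c[1])<48)&(q[:,2]>80)&(q[:,2]<100)]; print('mid',p.min(0).round(),p.max(0).round())
"
```

```text
56.3 [501.  169.4 275.5] out 87.1 side(+standy) -47.2 jawyaw -84.1 tilt [-1.     0.002  0.001] w 34.0 F [-0.6  0.6 -1.2]
head near (571, 304) 849 ctr 572.6 299.9 size [14. 29.] long 94.4 zmax 197.4
mid [541. 256.  80.] [619. 336. 100.]
head near (597, 69) 840 ctr 596.2 68.5 size [28. 14.] long 88.4 zmax 196.4
mid [565.  38.  80.] [642. 101. 100.]
head near (582, 222) 851 ctr 580.6 228.3 size [29. 14.] long 85.5 zmax 195.8
mid [549. 177.  80.] [630. 259. 100.]
head near (590, 148) 826 ctr 584.1 144.2 size [14. 28.] long 96.3 zmax 197.9
mid [563. 117.  80.] [635. 181. 100.]
```

View pics/wr21c.png

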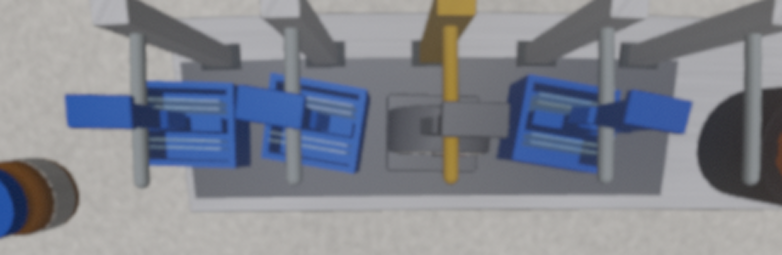

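Every pin passes through an eye, there are clear gaps between neighbours, and the arm is free. Handing in.

```bash
python3 -c "
from h import *
print(finish_job())"
```

```text
the job is handed in; nothing more can be done
None
```

I hung the three blue racks that were on the bench on three bare steel hooks, one to a hook. The grey thermometer hangs on the yellow hook with its dial facing outward. Only after that did I turn the orange ring clockwise to the green mark. The job was handed in at about 56 s.

- **Gauge disturbance:** Part-way through, the gauge was found about 10 mm nearer its post and turned about 7–9°. It had evidently been knocked. I regripped it, squared it and set it back out before touching the ring.
- **Hanging:** The last checks showed every pin through its eye, heads about 195–198 mm above the bench, and gaps between all neighbours. The head positions stayed the same from before the ring turn until after it.
- **Ring:** The wing measured -33.7°, which is the angle wanted, and the pointer stands on the green mark.
- **Small flaws:** Two racks hang a little off square: rack 1 is turned about 11°, and it and rack 3 lean about 4° sideways.
- **Disagreement:** The scene and top cameras differ by about 2–4 mm. I went by the wrist and scene readings.

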